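Load the bottle carrier onto the shaker

ROBOT

A 7-joint arm with a two-finger parallel gripper is mounted at the origin on a cart in front of the work surface, level with it; the furniture and walls round the work are solid. World frame = base frame: x ahead of the robot, y to its left, z up, the work surface at z = 0. Lengths are in m, angles in rad, forces in N, time in s.
With the tool pointing down it reaches from about 0.4 to 0.85 m from the base axis. Payload 10.4 kg.
Tool frame: the origin (TCP) lies midway between the tips of the shut fingers; the grasp point (between the pads) lies 19 mm behind it; z points along the fingers, y is the line along which they close (so a half turn about z gives the same grasp; the last joint's range is limited). The gripper opens to 87 mm and grips with 3 to 60 N. Pads are 19 mm wide; open, the fingers measure 117 mm over their backs; the gripper's body (75 mm by 190 mm) begins 51 mm behind the grasp point.
Start: joints at [-1.37, 0.332, -0.065, 1.46, 0.022, 1.35, -0.088], TCP at [0.139, 0.609, 0.223] pointing down, gripper open.
Joint ranges: [-2.6, 2.6], [-0.5, 2.12], [-1.47, 1.34], [0.16, 2.42], [-1.27, 4.41], [0.06, 2.06], [-2.6, 2.6]. Speed limits (rad/s): [2.22, 2.22, 2.79, 2.79, 3.14, 3.14, 3.14].

INTERFACE

Orientations are given as a unit quaternion [x, y, z, w].
In Python, from bench import sensors, eyes, order gives the robot as it stands.
- The arm moves only by the tool arm_command, never from a script. Its argument "steps" is a list of rows, each an object with "rot": the turn, a rotation vector about the world's x, y, z in degrees, a list of three; "slide": the shift along the world's x, y, z in m, a list of three; "grip": the opening, from 0 (shut) to 1 (fully open). A call has exactly 8 rows; each row shifts and turns the commanded pose from where the row before left it; what a row does not reach is not made up. A row lasts 1/8 s, in which the tool goes at most 62.5 mm and 10.7 degrees, less where a joint would pass 70% of its speed; a pose out of reach is approached as far as the arm can. A call with a gripper value outside its range is refused whole. The fingers move at their own pace and stop on an object; "newtons" is the grip in N (left out, the last holds). Time passes only in rows, so rows that do not move let the fingers close, or fill a call up. It gives the time, the measured TCP pose, the force, the opening and the grip force at its end, in the units of the state.
- sensors.read_state(): the state, without advancing time (a new reading comes with each control period).
- eyes.camera(name): name is "side" or "top" or "wrist"; returns a dict with "pixels" (384x512x3 uint8, red, green, blue), "intrinsics" (3x3 intrinsics, pixels), "k1" (the pictures are not rectified: a ray, as slopes to the right and down, at radius r is drawn at 1 + k1 r^2 times it, then the intrinsics apply), "pose" (4x4, takes a point from camera to world coordinates). Camera axes: x right, y down, z forward; pixel columns grow to the right and rows downward; lengths in m; the calibration is good to about 2 mm. A picture is of the moment at which its call begins. There is no depth.
- order.close_job(): hands the job in; it is judged then, once.
Trained networks look in a picture, given as the dict that the camera call returned (one of the last four; its "shot" number tells which), for a name from the list of things; names that differ only in an ending like _2 or _b are one class to them, and where a whole thing is asked for, a point or a joint stands for the part that bears it (a point fixed in the world has none). Each returns a list of dicts, best first, with "conf" (0 to 1); they miss things now and then, are a little off and sometimes report something else, mostly with a low value. They report only what shows in the picture. A call takes as long as a camera call.
- eyes.look_for(name, picture): "bbox" ([left, top, right, bottom] in pixels, round what is visible of it).
The state is a dict: "time": time; "joint_positions": joint angles; "joint_vel": joint speeds; "joint_torque": joint torques, N m; "ee_pos": TCP position; "eef_rot": TCP orientation; "ft_force": force on the tool from outside, world axes, zero at the start; "torque": the same for the moment, N m; "width": finger opening in m; "grip_force": force on a finger pad.
Only numpy, scipy, OpenCV 4.12 (cv2) and the standard library are available. Lean on these libraries where they do the work, as an engineer would, in place of code of your own. Each camera call takes 0.05 s, during which the arm holds its last target. There are 200 camera calls.

TASK

Clear the shaker platform by folding its two-part clamp bar away: first fold the outer bar right back over the inner one while the inner one stays where it is, then swing the folded pair to its stop along the platform's left edge. Stand all the screw-capped reagent bottles (not the wash bottle or the tube) upright in the open carrier, then carry the carrier level by its handle with the bottles in it, and set it in the middle of the shaker's mat, squared up with the platform, its handle running left to right. Leave the bottles standing in it, the bar folded away and the other things on the bench undisturbed.

Things in the scene. Friction and masses are not known exactly. Their poses are not given: they have to be found in the camera images.
- shaker: Low grey and aluminium orbital shaker fixed on the bench, 190 (x) x 220 (y) mm, platform top 33 mm above the bench. Origin under its centre on the bench; its x points away from its front (the side with the control strip), y to its left, z up. It does not run.
- mat_centre (a point): Centre of the top of the black rubber mat on the shaker platform, 36 mm above the bench. The mat measures 150 (along the shaker's x) x 184 mm (along its y). Axes as the shaker's.
- post_top (a point): Top of the steel post near the left edge of the platform (98 mm left of the shaker's centre), 60 mm above the bench: the vertical hinge axis of the inner bar of the folding clamp bar.
- inner_bar (a joint): Hinge of the inner bar (flat aluminium bar 18 mm wide, 105 mm from the post to its elbow, 60 to 69 mm above the bench) about the post, rad. 0: it reaches straight across the platform to the shaker's right (-y); grows clockwise seen from above; 1.57 (stop): parked along the left edge, pointing to the shaker's front (-x). Friction 0.25 N m; stays where it is left.
- outer_bar (a joint): Hinge of the outer bar (lies one level above the inner one, 71 to 80 mm above the bench, reaching 102 mm from the elbow) about the elbow, rad. 0: straight on from the inner bar; grows clockwise seen from above, swinging by way of the shaker's front; 3.14 (stop): folded right back on top of the inner bar. Friction 0.07 N m; stays where it is left, and follows the inner bar when that is swung.
- elbow_knob (a point): Top centre of the upright black knob on the elbow axis, fixed to the end of the inner bar: 16 mm in diameter, its top 125 mm above the bench, free to grip down to 85 mm; it does not spin by itself but turns with its bar.
- end_knob (a point): Top centre of the upright black knob on the outer bar, 90 mm from the elbow axis: 16 mm in diameter, its top 125 mm above the bench, free to grip down to 85 mm; it does not spin by itself but turns with its bar.
- carrier: Open grey bottle carrier, 124 (x) x 140 (y) x 30 mm high, walls 4 mm, floor 4 mm thick, four equal compartments (about 56 x 64 mm, centres at x = +-30, y = +-34 mm) parted by low walls as high as the sides. A straight bar handle, 14 mm wide, runs over the middle along its y, from 98 to 114 mm above its underside, on a post at each end. 350 g. Origin at the centre of its underside, z up.
- small_1: Small amber reagent bottle with a screw cap, upright, 75 mm high: body 36 mm in diameter up to about 50 mm, cap 21 mm in diameter from 51 to 75 mm. About 60 g. Origin at the centre of its underside, z up along the bottle. May be absent.
- small_2: Small amber reagent bottle with a screw cap, upright, 75 mm high: body 36 mm in diameter up to about 50 mm, cap 21 mm in diameter from 51 to 75 mm. About 60 g. Origin at the centre of its underside, z up along the bottle. May be absent.
- small_3: Small amber reagent bottle with a screw cap, upright, 75 mm high: body 36 mm in diameter up to about 50 mm, cap 21 mm in diameter from 51 to 75 mm. About 60 g. Origin at the centre of its underside, z up along the bottle. May be absent.
- large_1: Large white reagent bottle with a screw cap, upright, 90 mm high: body 44 mm in diameter up to about 65 mm, cap 26 mm in diameter from 66 to 90 mm. About 100 g. Origin at the centre of its underside, z up along the bottle. May be absent.
- large_2: Large white reagent bottle with a screw cap, upright, 90 mm high: body 44 mm in diameter up to about 65 mm, cap 26 mm in diameter from 66 to 90 mm. About 100 g. Origin at the centre of its underside, z up along the bottle. May be absent.
- mouse: Bystander: computer mouse 89 x 48 x 32 mm; origin under its centre.
- tape_roll: Bystander: roll of tape 96 mm across, 25 mm high, lying flat; origin under its centre.

How it is judged:
By the outcome, as a careful person would: the job done as asked, in the order asked, and still so for the second after the job is handed in, with the robot touching nothing.
Of small_1, small_2, small_3, large_1, large_2 only 3 to 4 are there at a start; the rules pass over those that are not, and their reading is None.
At some moment in a run one of carrier may be knocked a few centimetres aside while the robot is not near it.
It also fails if it takes over 210 s, if anything falls off the work surface, if the arm or the gripper's body presses on something with over 40 N, if the wrist force passes 120 N, or if a joint passes its speed limit or range.

## Working session

There is one attempt and no reset: what is moved stays moved. The work goes in short steps, Python scripts to look and compute and a tool call to move; the robot and the scene stay as the last step left them, time stands still between calls to the robot, and variables do not carry over. Pictures are saved under pics/ and viewed, at most 18 in all, crops included, and the job is handed in when it is done.

Besides the shell and the picture viewer there is one more tool, called after "Call:" as a command line: name --argument value ..., lists and objects as JSON in quotes. arm_command: Moves the arm, as the interface text tells. Its arguments: {"type":"object","properties":{"steps":{"type":"array","items":{"type":"object","properties":{"rot":{"type":"array","items":{"type":"number"}},"slide":{"type":"array","items":{"type":"number"}},"grip":{"type":"number"}}}},"newtons":{"type":"number"}},"required":["steps"]}

```bash
ls; mkdir -p pics; cat > h.py <<'E'
import numpy as np, cv2
from bench import sensors, eyes, order
def snap(name, fn=None):
    p=eyes.camera(name)
    if fn: cv2.imwrite('pics/'+fn, cv2.cvtColor(np.asarray(p['pixels']),cv2.COLOR_RGB2BGR))
    return p
def ray(p,u,v):
    K=np.array(p['intrinsics']);T=np.array(p['pose'])
    q=cv2.undistortPoints(np.array([[[u,v]]],float),K,np.array([p['k1'],0,0,0,0.]))[0,0]
    return T[:3,3],T[:3,:3]@np.array([q[0],q[1],1])
def at(p,u,v,z):
    o,d=ray(p,u,v); return o+d*(z-o[2])/d[2]
def proj(p,X):
    T=np.linalg.inv(np.array(p['pose']));X=np.atleast_2d(X)@T[:3,:3].T+T[:3,3]
    return cv2.projectPoints(X,np.zeros(3),np.zeros(3),np.array(p['intrinsics']),np.array([p['k1'],0,0,0,0.]))[0][:,0]
E
python3 - <<'E'
from h import *
s=sensors.read_state();print({k:np.round(v,3).tolist() for k,v in s.items()})
for c in ['top','side']:
    p=snap(c,c+'0.png');print(c,np.round(np.array(p['pose']),3).tolist(),p['k1'])
    for n in ['shaker','inner_bar','outer_bar','elbow_knob','end_knob','carrier','small_1','large_1','mouse','tape_roll']:
        for d in eyes.look_for(n,p):
            if d['conf']>.2: print(n,np.round(d['bbox']).tolist(),round(d['conf'],2))
E
```

```text
pics
{'time': 0.0, 'joint_positions': [-1.37, 0.333, -0.065, 1.461, 0.022, 1.35, -0.089], 'joint_vel': [0.0, -0.0, -0.001, 0.001, -0.0, 0.0, 0.002], 'joint_torque': [-0.0, -62.324, 0.025, -38.991, -0.061, 0.04, 0.0], 'ee_pos': [0.139, 0.609, 0.222], 'eef_rot': [0.112, 0.994, -0.001, -0.0], 'ft_force': [0.095, 0.217, 0.175], 'torque': [0.042, 0.011, -0.024], 'grip_force': 0.0, 'width': 0.087}
top [[-0.025, -0.989, 0.144, 0.349], [-1.0, 0.026, 0.004, -0.24], [-0.008, -0.143, -0.99, 1.211], [0.0, 0.0, 0.0, 1.0]] -0.029421004019267546
shaker [145.0, 154.0, 222.0, 219.0] 0.6
inner_bar [144.0, 179.0, 216.0, 206.0] 0.78
outer_bar [186.0, 186.0, 218.0, 206.0] 0.7
elbow_knob [149.0, 181.0, 217.0, 207.0] 0.81
end_knob [185.0, 183.0, 214.0, 202.0] 0.66
end_knob [238.0, 194.0, 288.0, 245.0] 0.39
carrier [238.0, 193.0, 291.0, 244.0] 0.57
small_1 [247.0, 177.0, 254.0, 190.0] 0.69
small_1 [283.0, 153.0, 296.0, 166.0] 0.43
large_1 [268.0, 174.0, 284.0, 189.0] 0.65
large_1 [257.0, 152.0, 268.0, 172.0] 0.6
mouse [342.0, 199.0, 366.0, 230.0] 0.61
tape_roll [341.0, 160.0, 374.0, 190.0] 0.8
side [[-0.98, -0.067, 0.189, 0.333], [-0.199, 0.42, -0.885, 0.652], [-0.02, -0.905, -0.425, 0.534], [0.0, 0.0, 0.0, 1.0]] -0.0033745964999697246
shaker [152.0, 211.0, 273.0, 322.0] 0.74
inner_bar [194.0, 212.0, 259.0, 292.0] 0.71
outer_bar [224.0, 211.0, 260.0, 252.0] 0.56
elbow_knob [194.0, 211.0, 258.0, 293.0] 0.58
elbow_knob [222.0, 208.0, 260.0, 254.0] 0.57
end_knob [221.0, 211.0, 259.0, 257.0] 0.8
carrier [256.0, 180.0, 313.0, 250.0] 0.63
small_1 [230.0, 207.0, 243.0, 238.0] 0.71
small_1 [215.0, 185.0, 227.0, 211.0] 0.58
large_1 [207.0, 192.0, 222.0, 232.0] 0.95
large_1 [235.0, 187.0, 252.0, 225.0] 0.84
mouse [277.0, 176.0, 306.0, 192.0] 0.63
tape_roll [241.0, 171.0, 268.0, 188.0] 0.95
```

```bash
python3 - <<'E'
import cv2
a=cv2.imread('pics/top0.png')[140:260,130:390];cv2.imwrite('pics/t0c.png',cv2.resize(a,None,fx=3,fy=3,interpolation=cv2.INTER_CUBIC))
a=cv2.imread('pics/side0.png')[150:340,130:330];cv2.imwrite('pics/s0c.png',cv2.resize(a,None,fx=3,fy=3,interpolation=cv2.INTER_CUBIC))
E
```

```text
(no output)
```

View pics/t0c.png

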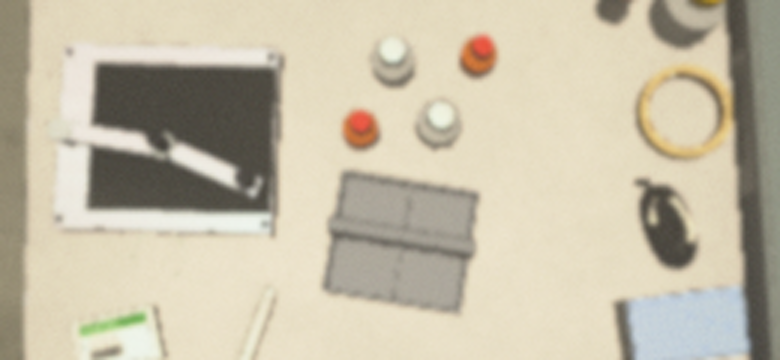

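View pics/s0c.png

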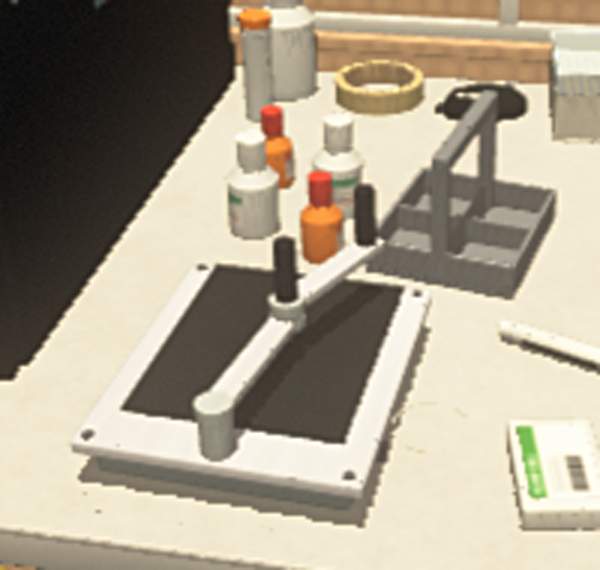

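```bash
python3 - <<'E'
from h import *
t=snap('top');s=snap('side')
T=lambda u,v,z:at(t,(u+.5)/3-.5+130,(v+.5)/3-.5+140,z)
S=lambda u,v,z:at(s,(u+.5)/3-.5+130,(v+.5)/3-.5+150,z)
for n,(a,b) in dict(BL=((68,51),(87,434)),BR=((273,58),(203,266)),FL=((58,218),(348,475)),FR=((266,225),(417,293))).items(): print(n,T(*a,.033).round(3),S(*b,.033).round(3))
for n,a,b,z in [('post',(62,129),(214,402),.069),('elbow',(157,140),(285,240),.125),('end',(246,176),(364,187),.125),
 ('small A',(363,119),(319,175),.075),('small B',(482,44),(271,109),.075),('largeA',(440,109),(338,116),.09),('largeB',(391,48),(251,135),.09),
 ('hL',(332,224),(439,160),.114),('hR',(473,247),(490,96),.114)]:
    print(n,T(*a,z).round(3),S(*b,z).round(3))
for n,a in [('c',(343,171)),('c',(478,190)),('c',(460,312)),('c',(324,291))]: print(n,T(*a,.03).round(3))
E
```

```text
BL [0.628 0.078 0.033] [0.626 0.074 0.033]
BR [ 0.615 -0.131  0.033] [ 0.614 -0.133  0.033]
FL [0.458 0.085 0.033] [0.456 0.082 0.033]
FR [ 0.446 -0.122  0.033] [ 0.445 -0.123  0.033]
post [0.542 0.073 0.069] [0.54  0.073 0.069]
elbow [ 0.52  -0.031  0.125] [ 0.519 -0.03   0.125]
end [ 0.484 -0.114  0.125] [ 0.482 -0.112  0.125]
small A [ 0.543 -0.222  0.075] [ 0.54  -0.22   0.075]
small B [ 0.614 -0.34   0.075] [ 0.612 -0.341  0.075]
largeA [ 0.548 -0.296  0.09 ] [ 0.541 -0.303  0.09 ]
largeB [ 0.609 -0.251  0.09 ] [ 0.606 -0.254  0.09 ]
hL [ 0.438 -0.192  0.114] [ 0.438 -0.185  0.114]
hR [ 0.414 -0.321  0.114] [ 0.411 -0.312  0.114]
c [ 0.498 -0.2    0.03 ]
c [ 0.476 -0.334  0.03 ]
c [ 0.355 -0.312  0.03 ]
c [ 0.379 -0.179  0.03 ]
```

Call:
arm_command --steps '[{"slide":[0.0375,-0.0375,0],"rot":[0,0,3.3],"grip":0.3},{"slide":[0.0375,-0.0375,0],"rot":[0,0,3.3],"grip":0.3},{"slide":[0.0375,-0.0375,0],"rot":[0,0,3.3],"grip":0.3},{"slide":[0.0375,-0.0375,0],"rot":[0,0,3.3],"grip":0.3},{"slide":[0.0375,-0.0375,0],"rot":[0,0,3.3],"grip":0.3},{"slide":[0.0375,-0.0375,0],"rot":[0,0,3.3],"grip":0.3},{"slide":[0.0375,-0.0375,0],"rot":[0,0,3.3],"grip":0.3},{"slide":[0.0375,-0.0375,0],"rot":[0,0,3.3],"grip":0.3}]'

```text
time: 2.2
ee_pos: [0.4398, 0.3081, 0.2229]
eef_rot: [-0.119, 0.993, 0.0, 0.0]
ft_force: [0.1, 0.6, -0.2]
width: 0.0267
grip_force: 0.0
```

Call:
arm_command --steps '[{"slide":[0.0055,-0.0525,0],"rot":[0,0,3.3],"grip":0.3},{"slide":[0.0055,-0.0525,0],"rot":[0,0,3.3],"grip":0.3},{"slide":[0.0055,-0.0525,0],"rot":[0,0,3.3],"grip":0.3},{"slide":[0.0055,-0.0525,0],"rot":[0,0,3.3],"grip":0.3},{"slide":[0.0055,-0.0525,0],"rot":[0,0,3.3],"grip":0.3},{"slide":[0.0055,-0.0525,0],"rot":[0,0,3.3],"grip":0.3},{"slide":[0.0055,-0.0525,0],"rot":[0,0,3.3],"grip":0.3},{"slide":[0.0055,-0.0525,0],"rot":[0,0,3.3],"grip":0.3}]'

```text
time: 3.2
ee_pos: [0.4827, -0.1122, 0.2229]
eef_rot: [-0.343, 0.939, 0.0, 0.0]
ft_force: [1.6, 0.3, 0.0]
width: 0.026
grip_force: 0.0
```

```bash
cat >> h.py <<'E'
def st():
    s=sensors.read_state();q=s['eef_rot']
    from scipy.spatial.transform import Rotation as R
    M=R.from_quat(q).as_matrix();y=M[:,1]
    print('t',round(s['time'],2),'p',np.round(s['ee_pos'],4),'psi',round(np.degrees(np.arctan2(-y[0],y[1])),1),'z',M[:,2].round(3),'q',np.round(s['joint_positions'],2),'F',np.round(s['ft_force'],1),'w',round(s['width'],4),'g',round(s['grip_force'],1))
    return s
E
python3 - <<'E'
from h import *
st();p=snap('wrist','w1.png')
print(proj(p,[[.483,-.113,.125],[.5195,-.0305,.125],[.541,.0735,.069],[.541,-.22,.075]]).round())
for n in ['end_knob','elbow_knob']: print(n,[(np.round(d['bbox']).tolist(),round(d['conf'],2)) for d in eyes.look_for(n,p)])
E
```

```text
t 3.2 p [ 0.4827 -0.1122  0.2229] psi 40.1 z [ 0.001  0.    -1.   ] q [-0.42  0.03  0.58  1.82 -0.02  1.3   2.43] F [1.6 0.3 0. ] w 0.026 g 0.0
[[258. 194.]
 [295. 269.]
 [337. 304.]
 [153. 162.]]
end_knob [([254.0, 172.0, 284.0, 234.0], 0.88)]
elbow_knob [([249.0, 173.0, 285.0, 236.0], 0.78)]
```

View pics/w1.png

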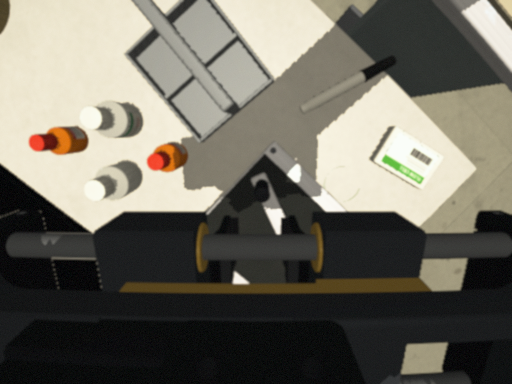

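```bash
python3 - <<'E'
from h import *
p=snap('wrist')
g=cv2.cvtColor(np.asarray(p['pixels']),cv2.COLOR_RGB2GRAY);print(g[174:206:2,244:284:2])
for u,v in [(258,194),(261,188)]: print(at(p,u,v,.125).round(4))
for u,v in [(274,150),(334,206)]: print(at(p,u,v,.033).round(4))
print(at(p,156,160,.075))
E
```

```text
[[113  87  35  26  23  24  21  35  61  85  97  61  26  23  25  26  25  26
   23  24]
 [ 98  45  23  25  26  36  62  94 115 127 129  98  35  26  24  26  23  23
   27  26]
 [ 44  26  24  27  59  94 119 128 129 134 134 120  67  23  27  24  25  25
   27  26]
 [ 24  21  25  40 100 126 133 126  93  82  95 115  91  37  24  26  26  25
   28  26]
 [ 25  26  16  34  91 128 116  65  26  18  23  47  85  59  24  24  25  21
   26  27]
 [ 26  28  26  24  63 115  86  21  15  12  13  14  61  80  34  23  26  23
   24  29]
 [ 24  25  23  24  36  85  53  13  13  14  17  17  46  99  56  25  27  25
   25  28]
 [ 26  24  23  23  25  46  30  11  16  12  19  13  35  99  87  29  26  26
   25  22]
 [ 26  25  25  24  25  24  19  20  22  28  27  19  30 103 113  52  22  25
   25  25]
 [ 24  23  26  27  26  23  20  23  24  26  23  24  26  97 127  84  31  23
   24  29]
 [ 22  24  25  26  23  23  19  21  25  24  22  24  22  82 130 111  49  24
   28  26]
 [ 26  25  23  27  24  24  18  23  22  27  25  23  19  70 130 126  81  30
   26  27]
 [ 25  27  25  24  23  24  16  22  21  24  24  23  26  92 131 132 108  51
   38  40]
 [ 26  24  22  27  24  27  27  19  17  20  24  21  57 111 132 134 125  76
   47  48]
 [ 24  23  24  22  25  31  45  37  27  36  46  71 117 130 132 133 131 105
   53  48]
 [ 24  29  27  31  32  45  50  47  46  66 110 123 132 132 130 132 134 125
   69  46]]
[ 0.4821 -0.1142  0.125 ]
[ 0.4757 -0.1158  0.125 ]
[ 0.4432 -0.1206  0.033 ]
[ 0.4484 -0.011   0.033 ]
[ 0.53518697 -0.22041519  0.075     ]
```

```bash
python3 - <<'E'
from h import *
E=np.array([.519,-.031]);a=np.radians(np.linspace(24.3,24.3+168,25))
P=E+.09*np.c_[-np.sin(a),-np.cos(a)]
P[0]=[.481,-.112]
r=np.diff(P.round(3),axis=0);print([x.round(3).tolist() for x in r])
E
```

```text
[[-0.009, 0.004], [-0.009, 0.006], [-0.008, 0.008], [-0.007, 0.008], [-0.006, 0.009], [-0.005, 0.01], [-0.004, 0.01], [-0.003, 0.011], [-0.001, 0.011], [0.0, 0.011], [0.002, 0.011], [0.003, 0.01], [0.004, 0.01], [0.005, 0.01], [0.006, 0.009], [0.008, 0.008], [0.008, 0.007], [0.009, 0.006], [0.01, 0.005], [0.011, 0.004], [0.01, 0.002], [0.011, 0.001], [0.011, 0.0], [0.011, -0.002]]
```

Call:
arm_command --steps '[{"slide":[-0.001,0,-0.02],"grip":0.34},{"slide":[-0.001,0,-0.02],"grip":0.34},{"slide":[0,0,-0.02],"grip":0.34},{"slide":[0,0,-0.02],"grip":0.34},{"slide":[0,0,-0.02],"grip":0.34},{"slide":[0,0,-0.02],"grip":0.34},{"slide":[0,0,-0.01],"grip":0.34},{"grip":0.24}]'

```text
schema error: expected keys rot, slide, grip
```

Call:
arm_command --steps '[{"slide":[-0.001,0,-0.02],"rot":[0,0,0],"grip":0.34},{"slide":[-0.001,0,-0.02],"rot":[0,0,0],"grip":0.34},{"slide":[0,0,-0.02],"rot":[0,0,0],"grip":0.34},{"slide":[0,0,-0.02],"rot":[0,0,0],"grip":0.34},{"slide":[0,0,-0.02],"rot":[0,0,0],"grip":0.34},{"slide":[0,0,-0.02],"rot":[0,0,0],"grip":0.34},{"slide":[0,0,-0.011],"rot":[0,0,0],"grip":0.34},{"slide":[0,0,0],"rot":[0,0,0],"grip":0.25}]' --newtons 5

```text
time: 4.4
ee_pos: [0.4804, -0.1098, 0.0912]
eef_rot: [-0.342, 0.94, 0.0, -0.001]
ft_force: [0.1, 0.0, 0.7]
width: 0.0251
grip_force: 0.0
```

Call:
arm_command --steps '[{"slide":[-0.009,0.004,0],"rot":[0,0,-5.9],"grip":0.25},{"slide":[-0.009,0.006,0],"rot":[0,0,-5.9],"grip":0.25},{"slide":[-0.008,0.008,0],"rot":[0,0,-5.9],"grip":0.25},{"slide":[-0.007,0.008,0],"rot":[0,0,-5.9],"grip":0.25},{"slide":[-0.006,0.009,0],"rot":[0,0,-5.9],"grip":0.25},{"slide":[-0.005,0.01,0],"rot":[0,0,-5.9],"grip":0.25},{"slide":[-0.004,0.01,0],"rot":[0,0,-5.9],"grip":0.25},{"slide":[-0.003,0.011,0],"rot":[0,0,-5.9],"grip":0.25}]'

```text
time: 5.4
ee_pos: [0.4299, -0.0443, 0.0924]
eef_rot: [0.065, 0.998, 0.0, 0.0]
ft_force: [-0.6, -0.7, -0.4]
width: 0.022
grip_force: 0.4
```

```bash
python3 - <<'E'
from h import *
st();p=snap('side','s1.png')
for n in ['end_knob','elbow_knob']: print(n,[(np.round(d['bbox']).tolist(),round(d['conf'],2)) for d in eyes.look_for(n,p)])
a=cv2.imread('pics/s1.png')[150:340,130:330];cv2.imwrite('pics/s1c.png',cv2.resize(a,None,fx=3,fy=3,interpolation=cv2.INTER_CUBIC))
E
```

```text
t 5.4 p [ 0.4299 -0.0443  0.0924] psi -7.4 z [ 0.001  0.    -1.   ] q [-0.55  0.01  0.56  2.13 -0.01  1.    1.45] F [-0.6 -0.7 -0.4] w 0.022 g 0.4
end_knob [([219.0, 246.0, 278.0, 257.0], 0.77), ([230.0, 210.0, 243.0, 240.0], 0.62), ([216.0, 186.0, 231.0, 213.0], 0.18)]
elbow_knob [([194.0, 229.0, 275.0, 294.0], 0.98)]
```

View pics/s1c.png

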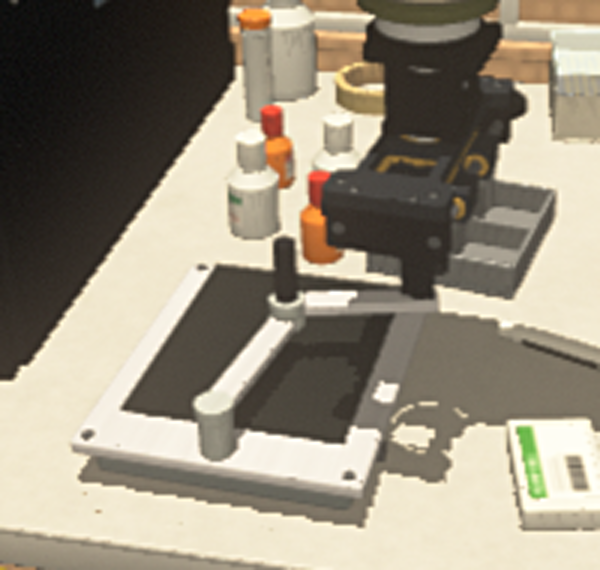

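Call:
arm_command --steps '[{"slide":[-0.001,0.011,0],"rot":[0,0,-5.9],"grip":0.25},{"slide":[0,0.011,0],"rot":[0,0,-5.9],"grip":0.25},{"slide":[0.002,0.011,0],"rot":[0,0,-5.9],"grip":0.25},{"slide":[0.003,0.01,0],"rot":[0,0,-5.9],"grip":0.25},{"slide":[0.004,0.01,0],"rot":[0,0,-5.9],"grip":0.25},{"slide":[0.005,0.01,0],"rot":[0,0,-5.9],"grip":0.25},{"slide":[0.006,0.009,0],"rot":[0,0,-5.9],"grip":0.25},{"slide":[0.008,0.008,0],"rot":[0,0,-5.9],"grip":0.25}]'

```text
time: 6.55
ee_pos: [0.457, 0.0354, 0.0918]
eef_rot: [0.458, 0.889, 0.0, -0.0]
ft_force: [-0.8, 0.1, -0.7]
width: 0.022
grip_force: 0.6
```

Call:
arm_command --steps '[{"slide":[0.008,0.007,0],"rot":[0,0,-5.9],"grip":0.25},{"slide":[0.009,0.006,0],"rot":[0,0,-5.9],"grip":0.25},{"slide":[0.01,0.005,0],"rot":[0,0,-5.9],"grip":0.25},{"slide":[0.011,0.004,0],"rot":[0,0,-5.9],"grip":0.25},{"slide":[0.01,0.002,0],"rot":[0,0,-5.9],"grip":0.25},{"slide":[0.011,0.001,0],"rot":[0,0,-5.9],"grip":0.25},{"slide":[0.008,0,0],"rot":[0,0,-5.9],"grip":0.25},{"slide":[0,0,0],"rot":[0,0,-5.9],"grip":0.25}]'

```text
time: 7.55
ee_pos: [0.5247, 0.0601, 0.092]
eef_rot: [0.775, 0.632, 0.0, 0.0]
ft_force: [0.0, 0.1, 0.3]
width: 0.0218
grip_force: 0.0
```

```bash
python3 - <<'E'
from h import *
st()
E
```

```text
t 7.55 p [0.5247 0.0601 0.092 ] psi -101.7 z [ 0.001 -0.    -1.   ] q [-0.7   0.26  0.57  1.9  -0.16  1.03 -0.27] F [0.  0.1 0.3] w 0.0218 g 0.0
```

Call:
arm_command --steps '[{"slide":[0.004,0,0],"rot":[0,0,0],"grip":0.25},{"slide":[0.004,0,0],"rot":[0,0,0],"grip":0.25},{"slide":[0.002,0,0],"rot":[0,0,0],"grip":0.25},{"slide":[0,0,0],"rot":[0,0,0],"grip":0.25},{"slide":[0,0,0],"rot":[0,0,0],"grip":0.25},{"slide":[0,0,0],"rot":[0,0,0],"grip":0.25},{"slide":[0,0,0],"rot":[0,0,0],"grip":0.25},{"slide":[0,0,0],"rot":[0,0,0],"grip":0.25}]'

```text
time: 8.55
ee_pos: [0.5337, 0.0604, 0.0916]
eef_rot: [0.775, 0.632, 0.0, 0.0]
ft_force: [-0.5, 0.0, 0.6]
width: 0.0215
grip_force: 0.0
```

```bash
python3 - <<'E'
from h import *
st()
E
```

```text
t 8.55 p [0.5337 0.0604 0.0916] psi -101.6 z [ 0.  0. -1.] q [-0.69  0.28  0.57  1.87 -0.17  1.04 -0.25] F [-0.5  0.   0.6] w 0.0215 g 0.0
```

Call:
arm_command --steps '[{"slide":[0.001,0,0],"rot":[0,0,0],"grip":0.25},{"slide":[0.001,0,0],"rot":[0,0,0],"grip":0.25},{"slide":[0.001,0,0],"rot":[0,0,0],"grip":0.25},{"slide":[0,0,0],"rot":[0,0,0],"grip":0.25},{"slide":[0,0,0],"rot":[0,0,0],"grip":0.25},{"slide":[0,0,0],"rot":[0,0,0],"grip":0.25},{"slide":[0,0,0],"rot":[0,0,0],"grip":0.25},{"slide":[0,0,0],"rot":[0,0,0],"grip":0.25}]'

```text
time: 9.55
ee_pos: [0.5367, 0.0605, 0.0916]
eef_rot: [0.775, 0.632, 0.0, 0.0]
ft_force: [0.3, -0.1, -0.1]
width: 0.0217
grip_force: 0.0
```

```bash
python3 - <<'E'
from h import *
st();p=snap('side','s2.png')
print(proj(p,[[.5195,-.0305,.125],[.537,.057,.125]]).round(1))
a=cv2.imread('pics/s2.png')[190:310,140:290];cv2.imwrite('pics/s2c.png',cv2.resize(a,None,fx=4,fy=4,interpolation=cv2.INTER_CUBIC))
E
```

```text
t 9.55 p [0.5367 0.0605 0.0916] psi -101.6 z [ 0.  0. -1.] q [-0.69  0.29  0.57  1.87 -0.18  1.04 -0.25] F [ 0.3 -0.1 -0.1] w 0.0217 g 0.0
[[224.6 229.5]
 [203.3 252.9]]
```

View pics/s2c.png

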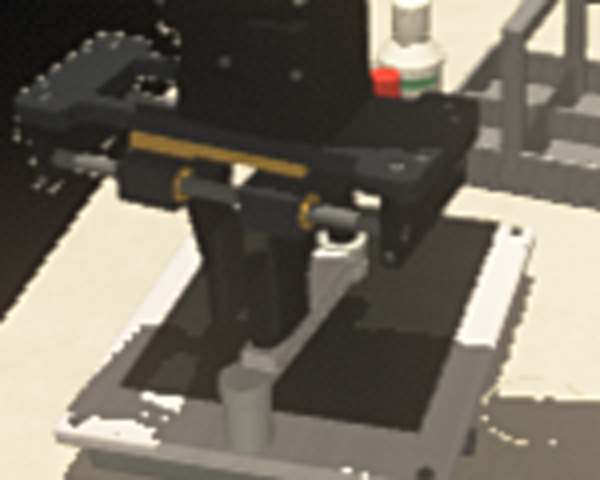

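Call:
arm_command --steps '[{"slide":[0.001,0,0],"rot":[0,0,0],"grip":0.25},{"slide":[0,0,0],"rot":[0,0,0],"grip":0.25},{"slide":[0.001,0,0],"rot":[0,0,0],"grip":0.25},{"slide":[0,0,0],"rot":[0,0,0],"grip":0.25},{"slide":[0.001,0,0],"rot":[0,0,0],"grip":0.25},{"slide":[0,0,0],"rot":[0,0,0],"grip":0.25},{"slide":[0,0,0],"rot":[0,0,0],"grip":0.25},{"slide":[0,0,0],"rot":[0,0,0],"grip":0.25}]'

```text
time: 10.6
ee_pos: [0.5398, 0.0605, 0.0916]
eef_rot: [0.775, 0.632, 0.0, 0.0]
ft_force: [0.3, 0.0, 0.4]
width: 0.0214
grip_force: 0.1
```

```bash
python3 - <<'E'
from h import *
st()
E
```

```text
t 10.6 p [0.5398 0.0605 0.0916] psi -101.6 z [ 0.  0. -1.] q [-0.69  0.29  0.57  1.86 -0.18  1.04 -0.25] F [0.3 0.  0.4] w 0.0214 g 0.1
```

Call:
arm_command --steps '[{"slide":[0,0,0.02],"rot":[0,0,0],"grip":0.25},{"slide":[0,0,0.03],"rot":[0,0,0],"grip":0.25},{"slide":[0,0,0.05],"rot":[0,0,0],"grip":0.25},{"slide":[-0.04,0,0.03],"rot":[0,0,0],"grip":0.25},{"slide":[-0.05,-0.01,0],"rot":[0,0,0],"grip":0.3},{"slide":[-0.04,-0.03,0],"rot":[0,0,0],"grip":0.3},{"slide":[0,-0.03,0],"rot":[0,0,0],"grip":0.3},{"slide":[0,-0.0,0],"rot":[0,0,0],"grip":0.3}]'

```text
time: 11.6
ee_pos: [0.4096, -0.0111, 0.222]
eef_rot: [0.776, 0.631, 0.001, -0.0]
ft_force: [-0.0, 1.3, -0.5]
width: 0.0262
grip_force: 0.0
```

```bash
python3 - <<'E'
from h import *
st();s=snap('side','s3.png');t=snap('top','t3.png')
X=[[.5195,-.0305,.125],[.537,.057,.125],[.541,.0735,.069]]
print(proj(s,X).round(1).tolist(),proj(t,X).round(1).tolist())
a=cv2.imread('pics/s3.png')[190:310,140:290];b=cv2.imread('pics/t3.png')[150:230,140:240]
c=np.zeros((560,700,3),np.uint8)
a=cv2.resize(a[40-35:115],(375,275),interpolation=2) if 0 else cv2.resize(a,None,fx=2.5,fy=2.5,interpolation=2);b=cv2.resize(b,None,fx=3.2,fy=3.2,interpolation=2)
c[:a.shape[0],:a.shape[1]]=a;c[:b.shape[0],a.shape[1]:a.shape[1]+b.shape[1]]=b
cv2.imwrite('pics/c3.png',c[:300])
E
```

```text
t 11.6 p [ 0.4096 -0.0111  0.222 ] psi -101.8 z [ 0.001  0.002 -1.   ] q [-0.75 -0.23  0.59  2.01  0.13  1.33 -0.41] F [-0.   1.3 -0.5] w 0.0262 g 0.0
[[224.6, 229.5], [203.3, 252.9], [200.5, 283.7]] [[181.7, 186.4], [150.5, 181.1], [150.1, 183.0]]
```

View pics/c3.png

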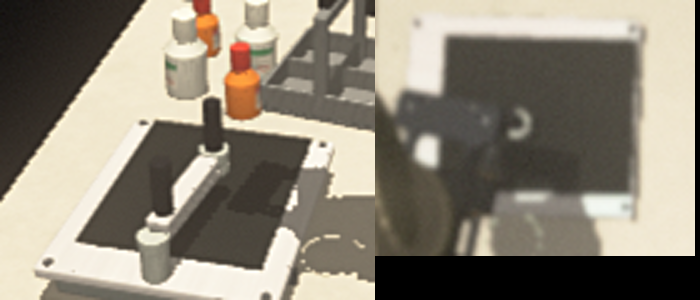

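```bash
python3 - <<'E'
from h import *
s=snap('side')
g=cv2.cvtColor(np.asarray(s['pixels']),cv2.COLOR_RGB2GRAY)
for n,v0,v1,u0,u1 in [('elbow',226,258,216,234),('end',249,282,194,214)]:
    sub=g[v0:v1,u0:u1]; print(n); print(sub[::2])
for u,v in [(225.2,230),(204.4,254.8),(204.4,253),(203.4,254)]: print(at(s,u,v,.125).round(4))
E
```

```text
elbow
[[160 157 152 148 138 128 118 177 240 238 236 235 238 223 114 110 124 128]
 [152 149 152 153 177 235 231 205 178 188 224 243 242 226 131 109 115 124]
 [230 229 233 240 224 119  60  60  59  60  58  73 162 225 135 104 115 120]
 [233 232 233 238 221  76  51  62  66  63  55  64 157 236 160 104 111 118]
 [231 232 233 238 221  78  48  58  57  59  54  56 123 186 147 101 104 113]
 [233 231 232 238 222  94  51  57  58  59  56  56 122 209 216 149 108 100]
 [240 239 240 243 226  99  49  56  58  57  55  56 122 216 242 237 233 231]
 [ 78  95 107 109 104  76  56  57  58  59  57  53  94 187 246 245 243 241]
 [ 72  69  69  69  68  60  58  58  59  59  57  56  54  61  71  75  75  80]
 [ 72  72  70  72  70  61  57  58  58  59  60  56  56  65  71  70  69  67]
 [ 71  73  70  70  67  62  53  57  57  58  59  54  53  67  79  66  68  70]
 [ 73  70  74 126 192 167  65  49  55  56  54  50  61 155 225 134  70  69]
 [ 70  71  67 122 207 221 134  94  70  67  74 108 178 237 222 124  67  68]
 [ 66  66 105 176 215 205 181 183 190 194 196 168 158 142 113  89  68  68]
 [ 97 190 251 249 245 244 244 245 247 246 21
[... 951 characters left out ...]
 242 242]
 [ 74  75  72  73  74  73  70  59  60  60  60  59  58  53  72 176 251 245
  243 243]
 [ 74  75  75  75  75  76  71  59  61  58  59  60  59  54  63 171 253 247
  242 212]
 [ 75  75  75  75  73  71  66  57  57  58  61  60  59  52  50 106 203 232
  164 118]
 [ 76  75  74  72  67 100 189 227  92  46  46  46  49  61  89 155 201 135
  115 121]
 [ 73  75  70  77 152 246 252 249 247 248 250 250 249 248 225 160 122 118
  125 122]
 [ 76  71  69  66 112 173 177 174 178 212 232 241 239 197 125 113 115 121
  112  81]
 [ 69  79 119 182 223 182 126 127 137 139 142 146 143 129 116 122 116  95
   64  55]]
[ 0.5178 -0.0286  0.125 ]
[0.5334 0.0625 0.125 ]
[0.535  0.0569 0.125 ]
[0.5359 0.0604 0.125 ]
```

Call:
arm_command --steps '[{"slide":[0.04,0.03,0],"rot":[0,0,0],"grip":0.34},{"slide":[0.045,0.03,0],"rot":[0,0,0],"grip":0.34},{"slide":[0.042,0.011,0],"rot":[0,0,0],"grip":0.34},{"slide":[0,0,0],"rot":[0,0,0],"grip":0.34},{"slide":[0,0,-0.04],"rot":[0,0,0],"grip":0.34},{"slide":[0,0,-0.05],"rot":[0,0,0],"grip":0.34},{"slide":[0,0,-0.04],"rot":[0,0,0],"grip":0.34},{"slide":[0,0,0],"rot":[0,0,0],"grip":0.25}]'

```text
time: 12.75
ee_pos: [0.5343, 0.0614, 0.0893]
eef_rot: [0.775, 0.632, -0.003, -0.001]
ft_force: [0.2, -0.4, 0.8]
width: 0.0259
grip_force: 0.0
```

Call:
arm_command --steps '[{"slide":[0.001,0,0],"rot":[0,0,0],"grip":0.25},{"slide":[0,0,0],"rot":[0,0,0],"grip":0.25},{"slide":[0.001,0,0],"rot":[0,0,0],"grip":0.25},{"slide":[0,0,0],"rot":[0,0,0],"grip":0.25},{"slide":[0.001,0,0],"rot":[0,0,0],"grip":0.25},{"slide":[0,0,0],"rot":[0,0,0],"grip":0.25},{"slide":[0,0,0],"rot":[0,0,0],"grip":0.25},{"slide":[0,0,0],"rot":[0,0,0],"grip":0.25}]'

```text
time: 13.75
ee_pos: [0.5396, 0.0614, 0.0915]
eef_rot: [0.775, 0.632, -0.0, 0.0]
ft_force: [-0.4, 0.1, 0.0]
width: 0.0217
grip_force: 0.0
```

```bash
python3 - <<'E'
from h import *
st()
E
```

```text
t 13.75 p [0.5396 0.0614 0.0915] psi -101.6 z [-0. -0. -1.] q [-0.74  0.3   0.63  1.86 -0.21  1.04 -0.23] F [-0.4  0.1  0. ] w 0.0217 g 0.0
```

Keep pushing.

Call:
arm_command --steps '[{"slide":[0.001,0,0],"rot":[0,0,0],"grip":0.25},{"slide":[0,0,0],"rot":[0,0,0],"grip":0.25},{"slide":[0.001,0,0],"rot":[0,0,0],"grip":0.25},{"slide":[0,0,0],"rot":[0,0,0],"grip":0.25},{"slide":[0.001,0,0],"rot":[0,0,0],"grip":0.25},{"slide":[0,0,0],"rot":[0,0,0],"grip":0.25},{"slide":[0,0,0],"rot":[0,0,0],"grip":0.25},{"slide":[0,0,0],"rot":[0,0,0],"grip":0.25}]'

```text
time: 14.75
ee_pos: [0.5417, 0.0614, 0.0913]
eef_rot: [0.775, 0.632, -0.001, -0.001]
ft_force: [-5.5, 0.9, 4.5]
width: 0.0217
grip_force: 3.0
```

```bash
python3 - <<'E'
from h import *
st()
E
```

```text
t 14.75 p [0.5417 0.0614 0.0913] psi -101.6 z [-0.002 -0.    -1.   ] q [-0.74  0.31  0.63  1.85 -0.21  1.05 -0.22] F [-5.5  0.9  4.5] w 0.0217 g 3.0
```

Call:
arm_command --steps '[{"slide":[-0.003,0,0],"rot":[0,0,0],"grip":0.25},{"slide":[0,0,0],"rot":[0,0,0],"grip":0.25},{"slide":[0,0,0.03],"rot":[0,0,0],"grip":0.25},{"slide":[0,0,0.03],"rot":[0,0,0],"grip":0.25},{"slide":[0,-0.01,0.02],"rot":[0,0,0],"grip":0.3},{"slide":[-0.01,-0.04,0],"rot":[0,0,0],"grip":0.36},{"slide":[-0.01,-0.041,0],"rot":[0,0,0],"grip":0.36},{"slide":[0,0,0],"rot":[0,0,0],"grip":0.36}]'

```text
time: 15.75
ee_pos: [0.5194, -0.0331, 0.1721]
eef_rot: [0.777, 0.63, 0.0, 0.0]
ft_force: [0.5, 1.1, -0.1]
width: 0.0309
grip_force: 0.0
```

```bash
python3 - <<'E'
from h import *
st()
P=np.array([.541,.0745]);a=np.linspace(.204,1.54,17)
X=(P+.105*np.c_[-np.sin(a),-np.cos(a)]).round(3);print(X[0],X[-1]);print(np.diff(X,axis=0).round(3).tolist(),np.degrees(a[1]-a[0]))
E
```

```text
t 15.75 p [ 0.5194 -0.0331  0.1721] psi -101.9 z [ 0.001 -0.    -1.   ] q [-0.68  0.15  0.72  1.84 -0.11  1.19 -0.13] F [ 0.5  1.1 -0.1] w 0.0309 g 0.0
[ 0.52  -0.028] [0.436 0.071]
[[-0.009, 0.002], [-0.008, 0.003], [-0.008, 0.003], [-0.008, 0.004], [-0.007, 0.005], [-0.007, 0.006], [-0.006, 0.005], [-0.006, 0.007], [-0.006, 0.007], [-0.004, 0.007], [-0.005, 0.008], [-0.003, 0.008], [-0.003, 0.008], [-0.002, 0.009], [-0.001, 0.009], [-0.001, 0.008]] 4.784197589342374
```

Call:
arm_command --steps '[{"slide":[0.0005,0.002,-0.02],"rot":[0,0,0],"grip":0.36},{"slide":[0,0.002,-0.02],"rot":[0,0,0],"grip":0.36},{"slide":[0,0,-0.02],"rot":[0,0,0],"grip":0.36},{"slide":[0,0,-0.02],"rot":[0,0,0],"grip":0.36},{"slide":[0,0,0],"rot":[0,0,0],"grip":0.25},{"slide":[0,0,0],"rot":[0,0,0],"grip":0.25},{"slide":[0,0,0],"rot":[0,0,0],"grip":0.25},{"slide":[0,0,0],"rot":[0,0,0],"grip":0.25}]'

```text
time: 16.75
ee_pos: [0.5206, -0.0255, 0.0922]
eef_rot: [0.775, 0.632, 0.001, 0.0]
ft_force: [1.5, 0.3, -0.2]
width: 0.0217
grip_force: 0.0
```

Call:
arm_command --steps '[{"slide":[-0.009,0.002,0],"rot":[0,0,-4.8],"grip":0.25},{"slide":[-0.008,0.003,0],"rot":[0,0,-4.8],"grip":0.25},{"slide":[-0.008,0.003,0],"rot":[0,0,-4.8],"grip":0.25},{"slide":[-0.008,0.004,0],"rot":[0,0,-4.8],"grip":0.25},{"slide":[-0.007,0.005,0],"rot":[0,0,-4.8],"grip":0.25},{"slide":[-0.007,0.006,0],"rot":[0,0,-4.8],"grip":0.25},{"slide":[-0.006,0.005,0],"rot":[0,0,-4.8],"grip":0.25},{"slide":[-0.006,0.007,0],"rot":[0,0,-4.8],"grip":0.25}]'

```text
time: 17.75
ee_pos: [0.4618, 0.0091, 0.0922]
eef_rot: [0.94, 0.34, 0.001, 0.0]
ft_force: [1.3, -2.4, 1.6]
width: 0.0224
grip_force: 1.3
```

```bash
python3 - <<'E'
from h import *
st()
E
```

```text
t 17.75 p [0.4618 0.0091 0.0922] psi -140.2 z [ 0.002 -0.    -1.   ] q [-0.85  0.1   0.77  2.07 -0.08  1.   -0.91] F [ 1.3 -2.4  1.6] w 0.0224 g 1.3
```

Call:
arm_command --steps '[{"slide":[-0.006,0.007,0],"rot":[0,0,-4.8],"grip":0.25},{"slide":[-0.004,0.007,0],"rot":[0,0,-4.8],"grip":0.25},{"slide":[-0.005,0.008,0],"rot":[0,0,-4.8],"grip":0.25},{"slide":[-0.003,0.008,0],"rot":[0,0,-4.8],"grip":0.25},{"slide":[-0.003,0.008,0],"rot":[0,0,-4.8],"grip":0.25},{"slide":[-0.002,0.009,0],"rot":[0,0,-4.8],"grip":0.25},{"slide":[-0.001,0.009,0],"rot":[0,0,-4.8],"grip":0.25},{"slide":[0,0.004,0],"rot":[0,0,-4.8],"grip":0.25}]'

```text
time: 18.75
ee_pos: [0.4377, 0.0695, 0.0921]
eef_rot: [1.0, 0.012, 0.001, -0.0]
ft_force: [1.3, -2.8, 1.1]
width: 0.0218
grip_force: 1.2
```

Call:
arm_command --steps '[{"slide":[0,0.002,0],"rot":[0,0,0],"grip":0.25},{"slide":[0,0.002,0],"rot":[0,0,0],"grip":0.25},{"slide":[0,0.002,0],"rot":[0,0,0],"grip":0.25},{"slide":[0,0.001,0],"rot":[0,0,0],"grip":0.25},{"slide":[0,0,0],"rot":[0,0,0],"grip":0.25},{"slide":[0,0,0],"rot":[0,0,0],"grip":0.25},{"slide":[0,0,0],"rot":[0,0,0],"grip":0.25},{"slide":[0,0,0],"rot":[0,0,0],"grip":0.25}]'

```text
time: 19.75
ee_pos: [0.4371, 0.0765, 0.0915]
eef_rot: [1.0, 0.014, -0.0, 0.0]
ft_force: [-0.2, -1.3, -0.1]
width: 0.0219
grip_force: 0.6
```

```bash
python3 - <<'E'
from h import *
st()
E
```

```text
t 19.75 p [0.4371 0.0765 0.0915] psi -178.4 z [-0. -0. -1.] q [-0.98  0.04  0.73  2.11 -0.04  1.   -1.78] F [-0.2 -1.3 -0.1] w 0.0219 g 0.6
```

Call:
arm_command --steps '[{"slide":[0,0.001,0],"rot":[0,0,0],"grip":0.25},{"slide":[0,0,0],"rot":[0,0,0],"grip":0.25},{"slide":[0,0.001,0],"rot":[0,0,0],"grip":0.25},{"slide":[0,0,0],"rot":[0,0,0],"grip":0.25},{"slide":[0,0.001,0],"rot":[0,0,0],"grip":0.25},{"slide":[0,0,0],"rot":[0,0,0],"grip":0.25},{"slide":[0,0,0],"rot":[0,0,0],"grip":0.25},{"slide":[0,0,0],"rot":[0,0,0],"grip":0.25}]'

```text
time: 20.75
ee_pos: [0.4373, 0.0795, 0.0916]
eef_rot: [1.0, 0.014, 0.0, -0.0]
ft_force: [-1.2, -0.3, -0.8]
width: 0.022
grip_force: 0.8
```

```bash
python3 - <<'E'
from h import *
st()
E
```

```text
t 20.75 p [0.4373 0.0795 0.0916] psi -178.4 z [ 0.  0. -1.] q [-0.98  0.05  0.73  2.1  -0.04  1.   -1.78] F [-1.2 -0.3 -0.8] w 0.022 g 0.8
```

Call:
arm_command --steps '[{"slide":[0,0.001,0],"rot":[0,0,0],"grip":0.25},{"slide":[0,0,0],"rot":[0,0,0],"grip":0.25},{"slide":[0,0.001,0],"rot":[0,0,0],"grip":0.25},{"slide":[0,0,0],"rot":[0,0,0],"grip":0.25},{"slide":[0,0.001,0],"rot":[0,0,0],"grip":0.25},{"slide":[0,0,0],"rot":[0,0,0],"grip":0.25},{"slide":[0,0,0],"rot":[0,0,0],"grip":0.25},{"slide":[0,0,0],"rot":[0,0,0],"grip":0.25}]'

```text
time: 21.75
ee_pos: [0.4373, 0.0826, 0.0916]
eef_rot: [1.0, 0.014, 0.0, -0.0]
ft_force: [-0.2, -2.0, -1.1]
width: 0.0219
grip_force: 0.7
```

```bash
python3 - <<'E'
from h import *
st()
E
```

```text
t 21.75 p [0.4373 0.0826 0.0916] psi -178.4 z [ 0.  0. -1.] q [-0.99  0.05  0.72  2.1  -0.04  1.   -1.79] F [-0.2 -2.  -1.1] w 0.0219 g 0.7
```

Call:
arm_command --steps '[{"slide":[0,0.001,0],"rot":[0,0,0],"grip":0.25},{"slide":[0,0,0],"rot":[0,0,0],"grip":0.25},{"slide":[0,0.001,0],"rot":[0,0,0],"grip":0.25},{"slide":[0,0,0],"rot":[0,0,0],"grip":0.25},{"slide":[0,0.001,0],"rot":[0,0,0],"grip":0.25},{"slide":[0,0,0],"rot":[0,0,0],"grip":0.25},{"slide":[0,0,0],"rot":[0,0,0],"grip":0.25},{"slide":[0,0,0],"rot":[0,0,0],"grip":0.25}]'

```text
time: 22.75
ee_pos: [0.4372, 0.084, 0.0915]
eef_rot: [1.0, 0.013, -0.0, 0.001]
ft_force: [-1.4, -7.9, 1.9]
width: 0.022
grip_force: 4.2
```

```bash
python3 - <<'E'
from h import *
st()
E
```

```text
t 22.75 p [0.4372 0.084  0.0915] psi -178.5 z [-0.    -0.002 -1.   ] q [-0.99  0.05  0.72  2.1  -0.04  1.   -1.79] F [-1.4 -7.9  1.9] w 0.022 g 4.2
```

Call:
arm_command --steps '[{"slide":[0,-0.0045,0],"rot":[0,0,0],"grip":0.25},{"slide":[0,0,0],"rot":[0,0,0],"grip":0.25},{"slide":[0,0,0.03],"rot":[0,0,0],"grip":0.25},{"slide":[0,0,0.04],"rot":[0,0,0],"grip":0.25},{"slide":[0,-0.03,0.04],"rot":[0,0,-4],"grip":0.5},{"slide":[0.02,-0.05,0.04],"rot":[0,0,-4],"grip":0.55},{"slide":[0.02,-0.05,0],"rot":[0,0,-4],"grip":0.55},{"slide":[0,-0.03,0],"rot":[0,0,0],"grip":0.55}]'

```text
time: 23.75
ee_pos: [0.477, -0.0777, 0.2397]
eef_rot: [0.996, -0.092, 0.001, 0.0]
ft_force: [-0.3, 0.1, 0.1]
width: 0.0464
grip_force: 0.0
```

```bash
python3 - <<'E'
from h import *
st();s=snap('side','s4.png');t=snap('top','t4.png');w=snap('wrist','w4.png')
for c,p in zip('stw',(s,t,w)):
  for n,h in [('small_1',.075),('large_1',.09),('carrier',.114),('end_knob',0),('elbow_knob',0)]:
    print(c,n,[(np.round(d['bbox'],1).tolist(),round(d['conf'],2)) for d in eyes.look_for(n,p) if d['conf']>.3])
a=cv2.resize(cv2.imread('pics/s4.png')[150:340,130:330],None,fx=2,fy=2,interpolation=2);b=cv2.imread('pics/w4.png')[:300,100:500]
c=np.zeros((380,800,3),np.uint8);c[:380,:400]=a;c[:300,400:]=b;cv2.imwrite('pics/c4.png',c)
E
```

```text
t 23.75 p [ 0.477  -0.0777  0.2397] psi 169.4 z [ 0.002 -0.    -1.   ] q [-0.86 -0.05  0.92  1.84  0.04  1.33 -1.71] F [-0.3  0.1  0.1] w 0.0464 g 0.0
s small_1 [([216.9, 186.4, 227.2, 212.5], 0.59)]
s large_1 [([207.9, 190.5, 222.5, 232.9], 0.95), ([233.7, 187.4, 253.5, 223.0], 0.64)]
s carrier [([245.9, 176.2, 306.8, 241.2], 0.91)]
s end_knob [([203.3, 259.2, 265.2, 294.6], 0.9)]
s elbow_knob [([193.2, 260.0, 264.1, 301.8], 0.66)]
t small_1 [([281.9, 153.6, 298.1, 170.0], 0.71)]
t large_1 [([254.0, 153.8, 269.0, 170.6], 0.76), ([266.4, 172.6, 285.6, 188.3], 0.69)]
t carrier [([247.7, 185.0, 296.8, 237.4], 0.96), ([247.8, 176.6, 253.3, 189.7], 0.63)]
t end_knob []
t elbow_knob []
w small_1 [([416.3, 9.8, 473.2, 55.9], 0.76), ([334.1, 92.1, 377.5, 120.8], 0.66)]
w large_1 [([352.8, 20.5, 408.6, 68.9], 0.62)]
w carrier [([349.0, 115.6, 508.2, 208.1], 0.93)]
w end_knob [([97.5, 157.7, 143.5, 212.5], 0.75)]
w elbow_knob [([92.5, 140.0, 148.5, 212.0], 0.96)]
```

View pics/c4.png

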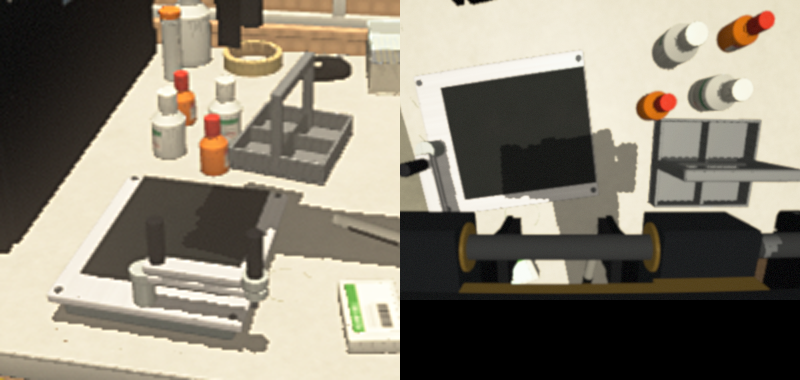

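```bash
python3 - <<'E'
from h import *
s=snap('side');t=snap('top');w=snap('wrist')
for n,u,v,z in [('cFL',356,121,.03),('cFR',461,120,.03),('cNL',351,204,.03),('A cap',368,103,.075),('Bcap',466,20,.075),('LA',441,90,.09),('LB',397,35,.09),('BLscrew',479-300,58,.033)]: print(n,at(w,u,v,z).round(4))
S=lambda u,v:(u/2+130,v/2+150)
for n,u,v,z in [('hL',277,96,.114),('hR',309,58,.114),('A',212,118,.075),('LA',225,82,.09),('LB',167,93,.09),('B',181,75,.075)]: print('side',n,at(s,*S(u,v),z).round(4))
b=cv2.resize(cv2.imread('pics/t4.png')[145:245,235:315],None,fx=6,fy=6,interpolation=2);cv2.imwrite('pics/t4c.png',b)
E
```

```text
cFL [ 0.5204 -0.2136  0.03  ]
cFR [ 0.4978 -0.3561  0.03  ]
cNL [ 0.4084 -0.1952  0.03  ]
A cap [ 0.5403 -0.2141  0.075 ]
Bcap [ 0.6116 -0.3342  0.075 ]
LA [ 0.5408 -0.2905  0.09  ]
LB [ 0.6039 -0.2462  0.09  ]
BLscrew [ 0.6366 -0.0044  0.033 ]
side hL [ 0.4584 -0.2077  0.114 ]
side hR [ 0.4343 -0.3255  0.114 ]
side A [ 0.5388 -0.2143  0.075 ]
side LA [ 0.5374 -0.2871  0.09  ]
side LB [ 0.6026 -0.2435  0.09  ]
side B [ 0.6079 -0.3315  0.075 ]
```

View pics/t4c.png

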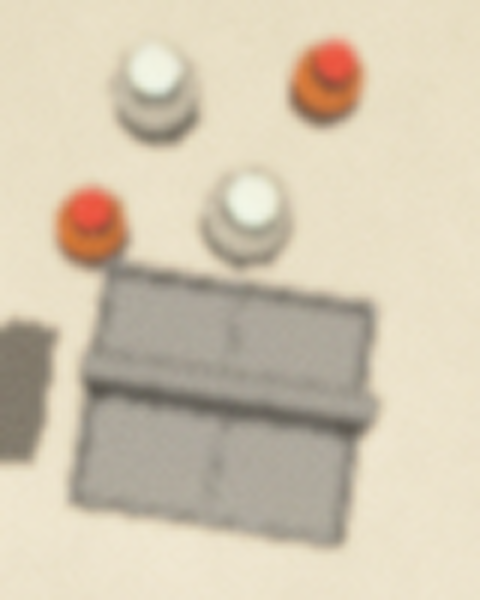

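```bash
python3 - <<'E'
from h import *
t=snap('top')
T=lambda u,v,z:at(t,(u+.5)/6-.5+235,(v+.5)/6-.5+145,z)
for n,u,v,z in [('A',93,208,.075),('B',335,63,.075),('LA',251,195,.09),('LB',155,66,.09),('hL',87,366,.114),('hR',376,410,.114)]: print(n,T(u,v,z).round(4))
c=[T(u,v,.03)[:2] for u,v in [(113,264),(374,301),(342,544),(74,499)]];print(np.round(c,4),np.mean(c,0))
E
```

```text
A [ 0.5431 -0.2203  0.075 ]
B [ 0.6119 -0.3403  0.075 ]
LA [ 0.5449 -0.2963  0.09  ]
LB [ 0.6093 -0.2521  0.09  ]
hL [ 0.4622 -0.2164  0.114 ]
hR [ 0.4383 -0.3495  0.114 ]
[[ 0.522  -0.2289]
 [ 0.4998 -0.3591]
 [ 0.3793 -0.3385]
 [ 0.4049 -0.2066]] [ 0.45148095 -0.28327246]
```

Call:
arm_command --steps '[{"slide":[0.022,-0.047,0],"rot":[0,0,0],"grip":0.55},{"slide":[0.021,-0.047,-0.02],"rot":[0,0,0],"grip":0.55},{"slide":[0.021,-0.047,-0.03],"rot":[0,0,0],"grip":0.55},{"slide":[0,0,-0.04],"rot":[0,0,0],"grip":0.55},{"slide":[0,0,-0.04],"rot":[0,0,0],"grip":0.55},{"slide":[0,0,-0.03],"rot":[0,0,0],"grip":0.55},{"slide":[0,0,-0.02],"rot":[0,0,0],"grip":0.55},{"slide":[0,0,-0.006],"rot":[0,0,0],"grip":0.55}]' --newtons 20

```text
time: 25.85
ee_pos: [0.5395, -0.2165, 0.0521]
eef_rot: [0.996, -0.091, -0.001, 0.0]
ft_force: [-0.4, -0.4, -0.4]
width: 0.048
grip_force: 0.0
```

Call:
arm_command --steps '[{"slide":[0,0,0],"rot":[0,0,0],"grip":0.55},{"slide":[0,0,0],"rot":[0,0,0],"grip":0.4},{"slide":[0,0,0],"rot":[0,0,0],"grip":0.3},{"slide":[0,0,0],"rot":[0,0,0],"grip":0.1},{"slide":[0,0,0],"rot":[0,0,0],"grip":0.1},{"slide":[0,0,0],"rot":[0,0,0],"grip":0.1},{"slide":[0,0,0],"rot":[0,0,0],"grip":0.1},{"slide":[0,0,0],"rot":[0,0,0],"grip":0.1}]'

```text
time: 26.85
ee_pos: [0.54, -0.2167, 0.053]
eef_rot: [0.996, -0.091, 0.0, 0.0]
ft_force: [0.3, 0.6, 2.9]
width: 0.0205
grip_force: 20.0
```

```bash
python3 - <<'E'
from h import *
st()
E
```

```text
t 26.85 p [ 0.54   -0.2167  0.053 ] psi 169.6 z [ 0. -0. -1.] q [-0.41  0.55  0.91  1.8  -0.5   1.04 -1.06] F [0.3 0.6 2.9] w 0.0205 g 20.0
```

Call:
arm_command --steps '[{"slide":[0,0,0.03],"rot":[0,0,0],"grip":0.1},{"slide":[0,0,0.05],"rot":[0,0,0],"grip":0.1},{"slide":[0,0,0.05],"rot":[0,0,0],"grip":0.1},{"slide":[-0.027,-0.019,0],"rot":[0,0,0],"grip":0.1},{"slide":[-0.026,-0.019,0],"rot":[0,0,0],"grip":0.1},{"slide":[0,0,0],"rot":[0,0,0],"grip":0.1},{"slide":[0,0,0],"rot":[0,0,0],"grip":0.1},{"slide":[0,0,0],"rot":[0,0,0],"grip":0.1}]'

```text
time: 27.85
ee_pos: [0.4875, -0.2539, 0.1826]
eef_rot: [0.996, -0.09, -0.0, 0.0]
ft_force: [0.4, 0.1, -1.0]
width: 0.0206
grip_force: 20.0
```

```bash
python3 - <<'E'
from h import *
st();s=snap('side','s5.png');w=snap('wrist','w5.png')
a=cv2.resize(cv2.imread('pics/s5.png')[160:260,190:340],None,fx=2.6,fy=2.6,interpolation=2);b=cv2.imread('pics/w5.png')[:300,100:500]
c=np.zeros((300,800,3),np.uint8);c[:260,:390]=a;c[:300,400:]=b;cv2.imwrite('pics/c5.png',c)
X=[[.4866,-.2549,.004],[.4744,-.3219,.004],[.4276,-.2441,.004],[.4154,-.3111,.004]]
print(proj(w,X).round(),proj(s,X).round())
E
```

```text
t 27.85 p [ 0.4875 -0.2539  0.1826] psi 169.7 z [-0. -0. -1.] q [-0.51  0.31  1.08  1.76 -0.29  1.24 -1.1 ] F [ 0.4  0.1 -1. ] w 0.0206 g 20.0
[[260. 177.]
 [314. 177.]
 [260. 222.]
 [312. 222.]] [[260. 228.]
 [269. 216.]
 [283. 232.]
 [290. 220.]]
```

View pics/c5.png

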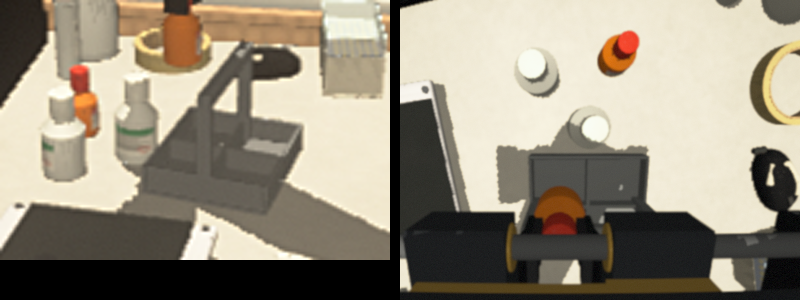

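```bash
python3 - <<'E'
from h import *
w=snap('wrist')
for u,v in [(230,155),(348,156),(285,156)]: print(at(w,u,v,.03).round(4))
for u,v,z in [(233,64,.09),(295,128,.09),(327,42,.075)]: print(at(w,u,v,z).round(4))
R=np.array([[.9839,.1788],[-.1788,.9839]])
for q in [(62,70),(62,-70),(62,0)]: print(np.array([.451,-.283])+R@np.array(q)/1000)
E
```

```text
[ 0.5227 -0.2274  0.03  ]
[ 0.4975 -0.3598  0.03  ]
[ 0.5103 -0.2887  0.03  ]
[ 0.6044 -0.2532  0.09  ]
[ 0.5414 -0.2973  0.09  ]
[ 0.6111 -0.3393  0.075 ]
[ 0.5245178 -0.2252126]
[ 0.4994858 -0.3629586]
[ 0.5120018 -0.2940856]
```

Call:
arm_command --steps '[{"slide":[0,0,-0.03],"rot":[0,0,0],"grip":0.1},{"slide":[0,0,-0.03],"rot":[0,0,0],"grip":0.1},{"slide":[0,0,-0.03],"rot":[0,0,0],"grip":0.1},{"slide":[0,0,-0.02],"rot":[0,0,0],"grip":0.1},{"slide":[0,0,-0.01],"rot":[0,0,0],"grip":0.1},{"slide":[0,0,-0.004],"rot":[0,0,0],"grip":0.1},{"slide":[0,0,0],"rot":[0,0,0],"grip":0.1},{"slide":[0,0,-0.001],"rot":[0,0,0],"grip":0.1}]'

```text
time: 29.0
ee_pos: [0.4873, -0.2548, 0.0585]
eef_rot: [0.996, -0.091, 0.001, 0.0]
ft_force: [-0.3, -0.4, -0.5]
width: 0.0207
grip_force: 20.0
```

Call:
arm_command --steps '[{"slide":[0,0,0],"rot":[0,0,0],"grip":0.3},{"slide":[0,0,0],"rot":[0,0,0],"grip":0.4},{"slide":[0,0,0],"rot":[0,0,0],"grip":0.45},{"slide":[0,0,0.03],"rot":[0,0,0],"grip":0.5},{"slide":[0,0,0.03],"rot":[0,0,0],"grip":0.55},{"slide":[0,0,0.04],"rot":[0,0,0],"grip":0.6},{"slide":[0.028,-0.021,0],"rot":[0,0,0],"grip":0.6},{"slide":[0.027,-0.021,0],"rot":[0,0,0],"grip":0.6}]'

```text
time: 30.0
ee_pos: [0.5434, -0.2964, 0.1586]
eef_rot: [0.996, -0.09, 0.001, -0.0]
ft_force: [0.2, 0.2, 1.3]
width: 0.0517
grip_force: 0.0
```

```bash
python3 - <<'E'
from h import *
st()
E
```

```text
t 30.0 p [ 0.5434 -0.2964  0.1586] psi 169.7 z [ 0.002  0.001 -1.   ] q [-0.3   0.52  0.99  1.6  -0.45  1.26 -0.99] F [0.2 0.2 1.3] w 0.0517 g 0.0
```

Call:
arm_command --steps '[{"slide":[0,0,-0.03],"rot":[0,0,0],"grip":0.6},{"slide":[0,0,-0.03],"rot":[0,0,0],"grip":0.6},{"slide":[0,0,-0.02],"rot":[0,0,0],"grip":0.6},{"slide":[0,0,-0.01],"rot":[0,0,0],"grip":0.6},{"slide":[0,0,0],"rot":[0,0,0],"grip":0.45},{"slide":[0,0,0],"rot":[0,0,0],"grip":0.3},{"slide":[0,0,0],"rot":[0,0,0],"grip":0.15},{"slide":[0,0,0],"rot":[0,0,0],"grip":0.15}]'

```text
time: 31.0
ee_pos: [0.5423, -0.2968, 0.0685]
eef_rot: [0.996, -0.091, 0.001, 0.0]
ft_force: [0.3, -0.4, 2.4]
width: 0.0252
grip_force: 20.0
```

Call:
arm_command --steps '[{"slide":[0,0,0],"rot":[0,0,0],"grip":0.15},{"slide":[0,0,0],"rot":[0,0,0],"grip":0.15},{"slide":[0,0,0.03],"rot":[0,0,0],"grip":0.15},{"slide":[0,0,0.04],"rot":[0,0,0],"grip":0.15},{"slide":[0,0,0.03],"rot":[0,0,0],"grip":0.15},{"slide":[-0.034,-0.012,0],"rot":[0,0,0],"grip":0.15},{"slide":[-0.034,-0.013,0],"rot":[0,0,0],"grip":0.15},{"slide":[0,0,0],"rot":[0,0,0],"grip":0.15}]'

```text
time: 32.0
ee_pos: [0.4712, -0.3231, 0.1679]
eef_rot: [0.996, -0.093, -0.0, -0.0]
ft_force: [0.3, -0.4, -0.9]
width: 0.0248
grip_force: 20.0
```

```bash
python3 - <<'E'
from h import *
st()
E
```

```text
t 32.0 p [ 0.4712 -0.3231  0.1679] psi 169.3 z [ 0.     0.001 -1.   ] q [-0.32  0.4   1.06  1.72 -0.37  1.24 -0.93] F [ 0.3 -0.4 -0.9] w 0.0248 g 20.0
```

Call:
arm_command --steps '[{"slide":[0,0,0],"rot":[0,0,0],"grip":0.15},{"slide":[0,0,-0.03],"rot":[0,0,0],"grip":0.15},{"slide":[0,0,-0.03],"rot":[0,0,0],"grip":0.15},{"slide":[0,0,-0.02],"rot":[0,0,0],"grip":0.15},{"slide":[0,0,-0.01],"rot":[0,0,0],"grip":0.15},{"slide":[0,0,-0.004],"rot":[0,0,0],"grip":0.15},{"slide":[0,0,0],"rot":[0,0,0],"grip":0.15},{"slide":[0,0,-0.001],"rot":[0,0,0],"grip":0.15}]'

```text
time: 33.0
ee_pos: [0.4743, -0.3219, 0.0736]
eef_rot: [0.996, -0.091, 0.001, 0.0]
ft_force: [-0.2, 0.8, -1.1]
width: 0.0253
grip_force: 20.0
```

Call:
arm_command --steps '[{"slide":[0,0,0],"rot":[0,0,0],"grip":0.35},{"slide":[0,0,0],"rot":[0,0,0],"grip":0.45},{"slide":[0,0,0],"rot":[0,0,0],"grip":0.5},{"slide":[0,0,0.03],"rot":[0,0,0],"grip":0.5},{"slide":[0,0,0.03],"rot":[0,0,0],"grip":0.55},{"slide":[0.04,0.02,0.03],"rot":[0,0,0],"grip":0.6},{"slide":[0.05,0.03,0],"rot":[0,0,0],"grip":0.6},{"slide":[0.041,0.02,0],"rot":[0,0,0],"grip":0.6}]'

```text
time: 34.0
ee_pos: [0.6072, -0.2495, 0.1632]
eef_rot: [0.996, -0.09, 0.001, -0.0]
ft_force: [-0.3, -0.5, 1.1]
width: 0.0517
grip_force: 0.0
```

```bash
python3 - <<'E'
from h import *
st()
E
```

```text
t 34.0 p [ 0.6072 -0.2495  0.1632] psi 169.7 z [ 0.001  0.001 -1.   ] q [-0.33  0.59  0.95  1.49 -0.49  1.31 -1.09] F [-0.3 -0.5  1.1] w 0.0517 g 0.0
```

Call:
arm_command --steps '[{"slide":[0,0,-0.03],"rot":[0,0,0],"grip":0.6},{"slide":[0,0,-0.03],"rot":[0,0,0],"grip":0.6},{"slide":[0,0,-0.025],"rot":[0,0,0],"grip":0.6},{"slide":[0,0,-0.01],"rot":[0,0,0],"grip":0.6},{"slide":[0,0,0],"rot":[0,0,0],"grip":0.45},{"slide":[0,0,0],"rot":[0,0,0],"grip":0.3},{"slide":[0,0,0],"rot":[0,0,0],"grip":0.15},{"slide":[0,0,0],"rot":[0,0,0],"grip":0.15}]'

```text
time: 35.0
ee_pos: [0.6053, -0.2518, 0.0686]
eef_rot: [0.996, -0.091, 0.001, 0.0]
ft_force: [-0.2, 0.3, 1.9]
width: 0.0247
grip_force: 20.0
```

Call:
arm_command --steps '[{"slide":[0,0,0],"rot":[0,0,0],"grip":0.15},{"slide":[0,0,0],"rot":[0,0,0],"grip":0.15},{"slide":[0,0,0.03],"rot":[0,0,0],"grip":0.15},{"slide":[0,0,0.05],"rot":[0,0,0],"grip":0.15},{"slide":[0,0,0.05],"rot":[0,0,0],"grip":0.15},{"slide":[0,0,0.02],"rot":[0,0,0],"grip":0.15},{"slide":[-0.038,0.002,0],"rot":[0,0,0],"grip":0.15},{"slide":[-0.04,0.002,0],"rot":[0,0,0],"grip":0.15}]'

```text
time: 36.0
ee_pos: [0.5256, -0.2475, 0.2168]
eef_rot: [0.996, -0.091, -0.001, 0.0]
ft_force: [-0.5, 0.5, 0.1]
width: 0.0248
grip_force: 20.0
```

Call:
arm_command --steps '[{"slide":[-0.03,0.001,0],"rot":[0,0,0],"grip":0.15},{"slide":[-0.03,0.001,0],"rot":[0,0,0],"grip":0.15},{"slide":[-0.03,0.001,0],"rot":[0,0,0],"grip":0.15},{"slide":[-0.01,0.001,0],"rot":[0,0,0],"grip":0.15},{"slide":[0,0,0],"rot":[0,0,0],"grip":0.15},{"slide":[0,0,0],"rot":[0,0,0],"grip":0.15},{"slide":[0,0,0],"rot":[0,0,0],"grip":0.15},{"slide":[0,0,0],"rot":[0,0,0],"grip":0.15}]'

```text
time: 37.0
ee_pos: [0.4269, -0.2438, 0.2178]
eef_rot: [0.996, -0.091, -0.0, 0.001]
ft_force: [0.8, 0.6, -1.2]
width: 0.0252
grip_force: 20.0
```

```bash
python3 - <<'E'
from h import *
st();s=snap('side','s6.png');w=snap('wrist','w6.png')
a=cv2.resize(cv2.imread('pics/s6.png')[160:260,190:340],None,fx=2.6,fy=2.6,interpolation=2);b=cv2.imread('pics/w6.png')[:300,100:500]
c=np.zeros((300,800,3),np.uint8);c[:260,:390]=a;c[:300,400:]=b;cv2.imwrite('pics/c6.png',c)
E
```

```text
t 37.0 p [ 0.4269 -0.2438  0.2178] psi 169.6 z [-0.001 -0.001 -1.   ] q [-0.75 -0.    1.2   1.85  0.    1.29 -1.3 ] F [ 0.8  0.6 -1.2] w 0.0252 g 20.0
```

View pics/c6.png

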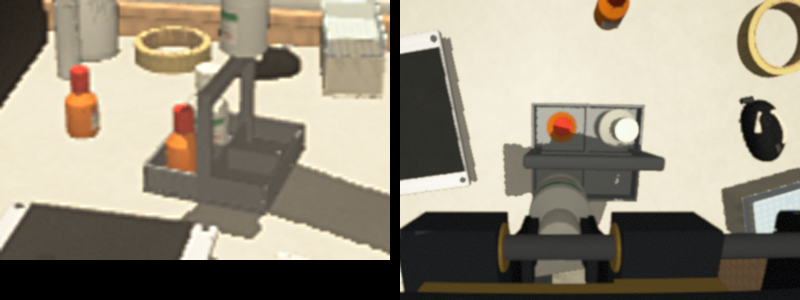

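```bash
python3 - <<'E'
from h import *
w=snap('wrist')
for u,v,z in [(233,103,.03),(344,106,.03),(336,199,.03),(225,153,.114),(225,166,.114),(363,157,.114),(363,170,.114)]: print(z,at(w,u,v,z).round(4))
R=np.array([[.9839,.1788],[-.1788,.9839]])
for q in [(62,70),(62,-70),(-62,-70),(0,70),(0,-70),(-33,34),(-30,-34)]: print(q,np.array([.451,-.283])+R@np.array(q)/1000)
E
```

```text
0.03 [ 0.5203 -0.2294  0.03  ]
0.03 [ 0.4928 -0.362   0.03  ]
0.03 [ 0.3773 -0.3383  0.03  ]
0.114 [ 0.4695 -0.2189  0.114 ]
0.114 [ 0.4572 -0.2162  0.114 ]
0.114 [ 0.4418 -0.3493  0.114 ]
0.114 [ 0.4291 -0.3481  0.114 ]
(62, 70) [ 0.5245178 -0.2252126]
(62, -70) [ 0.4994858 -0.3629586]
(-62, -70) [ 0.3774822 -0.3407874]
(0, 70) [ 0.463516 -0.214127]
(0, -70) [ 0.438484 -0.351873]
(-33, 34) [ 0.4246105 -0.243647 ]
(-30, -34) [ 0.4154038 -0.3110886]
```

Call:
arm_command --steps '[{"slide":[-0.0035,0,-0.01],"rot":[0,0,0],"grip":0.15},{"slide":[0,0,-0.02],"rot":[0,0,0],"grip":0.15},{"slide":[0,0,-0.03],"rot":[0,0,0],"grip":0.15},{"slide":[0,0,-0.03],"rot":[0,0,0],"grip":0.15},{"slide":[0,0,-0.03],"rot":[0,0,0],"grip":0.15},{"slide":[0,0,-0.015],"rot":[0,0,0],"grip":0.15},{"slide":[0,0,-0.008],"rot":[0,0,0],"grip":0.15},{"slide":[0,0,-0.002],"rot":[0,0,0],"grip":0.15}]'

```text
time: 38.15
ee_pos: [0.4235, -0.2438, 0.0731]
eef_rot: [0.996, -0.091, 0.0, 0.0]
ft_force: [-0.4, -0.6, -1.1]
width: 0.025
grip_force: 20.0
```

Call:
arm_command --steps '[{"slide":[0,0,0],"rot":[0,0,0],"grip":0.15},{"slide":[0,0,0],"rot":[0,0,0],"grip":0.35},{"slide":[0,0,0],"rot":[0,0,0],"grip":0.45},{"slide":[0,0,0],"rot":[0,0,0],"grip":0.48},{"slide":[0,0,0.03],"rot":[0,0,0],"grip":0.5},{"slide":[0,0,0.04],"rot":[0,0,0],"grip":0.55},{"slide":[0,0,0.05],"rot":[0,0,0],"grip":0.6},{"slide":[0.03,-0.015,0],"rot":[0,0,0],"grip":0.6}]'

```text
time: 39.15
ee_pos: [0.4499, -0.2553, 0.2026]
eef_rot: [0.996, -0.09, 0.011, -0.009]
ft_force: [-0.3, 2.3, 1.9]
width: 0.0516
grip_force: 0.0
```

Call:
arm_command --steps '[{"slide":[0.05,-0.025,0],"rot":[0,0,0],"grip":0.6},{"slide":[0.05,-0.025,0],"rot":[0,0,0],"grip":0.6},{"slide":[0.04,-0.02,0],"rot":[0,0,0],"grip":0.6},{"slide":[0.0175,-0.0105,-0.01],"rot":[0,0,0],"grip":0.6},{"slide":[0,0,-0.03],"rot":[0,0,0],"grip":0.6},{"slide":[0,0,-0.03],"rot":[0,0,0],"grip":0.6},{"slide":[0,0,0],"rot":[0,0,0],"grip":0.6},{"slide":[0,0,0],"rot":[0,0,0],"grip":0.6}]'

```text
time: 40.15
ee_pos: [0.5998, -0.3337, 0.1269]
eef_rot: [0.996, -0.092, 0.0, 0.001]
ft_force: [-0.4, 0.6, 0.3]
width: 0.052
grip_force: 0.0
```

```bash
python3 - <<'E'
from h import *
st()
E
```

```text
t 40.15 p [ 0.5998 -0.3337  0.1269] psi 169.4 z [ 0.    -0.002 -1.   ] q [-0.18  0.72  0.97  1.44 -0.6   1.3  -0.92] F [-0.4  0.6  0.3] w 0.052 g 0.0
```

Call:
arm_command --steps '[{"slide":[0.012,-0.005,0],"rot":[0,0,0],"grip":0.6},{"slide":[0,0,-0.03],"rot":[0,0,0],"grip":0.6},{"slide":[0,0,-0.03],"rot":[0,0,0],"grip":0.6},{"slide":[0,0,-0.014],"rot":[0,0,0],"grip":0.6},{"slide":[0,0,0],"rot":[0,0,0],"grip":0.45},{"slide":[0,0,0],"rot":[0,0,0],"grip":0.3},{"slide":[0,0,0],"rot":[0,0,0],"grip":0.1},{"slide":[0,0,0],"rot":[0,0,0],"grip":0.1}]'

```text
time: 41.15
ee_pos: [0.6118, -0.3385, 0.0523]
eef_rot: [0.996, -0.092, 0.0, 0.001]
ft_force: [0.0, 0.3, 1.0]
width: 0.0209
grip_force: 20.3
```

Call:
arm_command --steps '[{"slide":[0,0,0],"rot":[0,0,0],"grip":0.1},{"slide":[0,0,0],"rot":[0,0,0],"grip":0.1},{"slide":[0,0,0.03],"rot":[0,0,0],"grip":0.1},{"slide":[0,0,0.05],"rot":[0,0,0],"grip":0.1},{"slide":[0,0,0.05],"rot":[0,0,0],"grip":0.1},{"slide":[0,0,0.02],"rot":[0,0,0],"grip":0.1},{"slide":[-0.03,0.004,0],"rot":[0,0,0],"grip":0.1},{"slide":[-0.04,0.006,0],"rot":[0,0,0],"grip":0.1}]'

```text
time: 42.15
ee_pos: [0.5408, -0.3279, 0.2006]
eef_rot: [0.996, -0.092, -0.001, 0.001]
ft_force: [-1.2, -0.4, -0.0]
width: 0.0204
grip_force: 20.0
```

Call:
arm_command --steps '[{"slide":[-0.03,0.004,0],"rot":[0,0,0],"grip":0.1},{"slide":[-0.03,0.004,0],"rot":[0,0,0],"grip":0.1},{"slide":[-0.03,0.004,0],"rot":[0,0,0],"grip":0.1},{"slide":[-0.02,0.004,0],"rot":[0,0,0],"grip":0.1},{"slide":[-0.018,0.002,0],"rot":[0,0,0],"grip":0.1},{"slide":[0,0,0],"rot":[0,0,0],"grip":0.1},{"slide":[0,0,0],"rot":[0,0,0],"grip":0.1},{"slide":[0,0,0],"rot":[0,0,0],"grip":0.1}]'

```text
time: 43.15
ee_pos: [0.414, -0.3103, 0.2015]
eef_rot: [0.996, -0.092, -0.0, 0.001]
ft_force: [0.8, 0.6, -1.2]
width: 0.0205
grip_force: 20.0
```

```bash
python3 - <<'E'
from h import *
st()
E
```

```text
t 43.15 p [ 0.414  -0.3103  0.2015] psi 169.5 z [-0.001 -0.002 -1.   ] q [-0.56  0.22  1.27  1.82 -0.22  1.26 -0.99] F [ 0.8  0.6 -1.2] w 0.0205 g 20.0
```

Call:
arm_command --steps '[{"slide":[0,0,-0.02],"rot":[0,0,0],"grip":0.1},{"slide":[0,0,-0.03],"rot":[0,0,0],"grip":0.1},{"slide":[0,0,-0.03],"rot":[0,0,0],"grip":0.1},{"slide":[0,0,-0.03],"rot":[0,0,0],"grip":0.1},{"slide":[0,0,-0.02],"rot":[0,0,0],"grip":0.1},{"slide":[0,0,-0.01],"rot":[0,0,0],"grip":0.1},{"slide":[0,0,-0.004],"rot":[0,0,0],"grip":0.1},{"slide":[0,0,0],"rot":[0,0,0],"grip":0.1}]'

```text
time: 44.15
ee_pos: [0.4138, -0.3106, 0.0581]
eef_rot: [0.996, -0.092, 0.0, 0.001]
ft_force: [0.7, -0.4, -0.1]
width: 0.0204
grip_force: 20.0
```

Call:
arm_command --steps '[{"slide":[0,0,0],"rot":[0,0,0],"grip":0.3},{"slide":[0,0,0],"rot":[0,0,0],"grip":0.4},{"slide":[0,0,0],"rot":[0,0,0],"grip":0.4},{"slide":[0,0,0.03],"rot":[0,0,0],"grip":0.4},{"slide":[0,0,0.04],"rot":[0,0,0],"grip":0.4},{"slide":[0,0,0.05],"rot":[0,0,0],"grip":0.4},{"slide":[-0.005,0.01,0.03],"rot":[0,0,0],"grip":0.4},{"slide":[-0.005,0.01,0],"rot":[0,0,0],"grip":0.4}]'

```text
time: 45.15
ee_pos: [0.4041, -0.2911, 0.2094]
eef_rot: [0.996, -0.093, 0.001, 0.001]
ft_force: [-0.5, 0.9, 0.2]
width: 0.0346
grip_force: 0.0
```

```bash
python3 - <<'E'
from h import *
st();s=snap('side','s7.png');w=snap('wrist','w7.png')
a=cv2.resize(cv2.imread('pics/s7.png')[160:260,190:340],None,fx=2.6,fy=2.6,interpolation=2);b=cv2.imread('pics/w7.png')[:300,100:500]
c=np.zeros((300,800,3),np.uint8);c[:260,:390]=a;c[:300,400:]=b;cv2.imwrite('pics/c7.png',c)
E
```

```text
t 45.15 p [ 0.4041 -0.2911  0.2094] psi 169.4 z [ 0.003 -0.002 -1.   ] q [-0.69  0.07  1.3   1.86 -0.07  1.26 -1.13] F [-0.5  0.9  0.2] w 0.0346 g 0.0
```

View pics/c7.png

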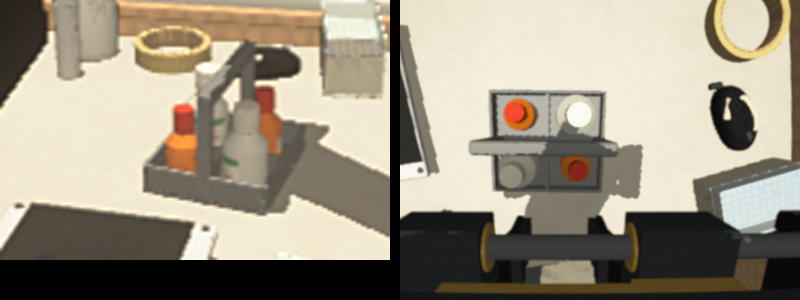

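Call:
arm_command --steps '[{"slide":[0.006,0.001,0],"rot":[0,0,10],"grip":0.4},{"slide":[0.006,0.001,0],"rot":[0,0,10],"grip":0.4},{"slide":[0.006,0.001,0],"rot":[0,0,10],"grip":0.4},{"slide":[0.006,0.001,0],"rot":[0,0,10],"grip":0.4},{"slide":[0.006,0.001,0],"rot":[0,0,10],"grip":0.4},{"slide":[0.006,0.001,0],"rot":[0,0,10],"grip":0.4},{"slide":[0.006,0.001,0],"rot":[0,0,10],"grip":0.4},{"slide":[0.004,0.001,0],"rot":[0,0,10],"grip":0.4}]'

```text
time: 46.25
ee_pos: [0.4497, -0.2825, 0.2069]
eef_rot: [0.82, 0.572, 0.0, 0.0]
ft_force: [0.2, 0.4, -0.3]
width: 0.0346
grip_force: 0.0
```

Call:
arm_command --steps '[{"slide":[0,0,0],"rot":[0,0,10],"grip":0.4},{"slide":[0,0,0],"rot":[0,0,0],"grip":0.4},{"slide":[0,0,0],"rot":[0,0,0],"grip":0.4},{"slide":[0,0,0],"rot":[0,0,0],"grip":0.4},{"slide":[0,0,0],"rot":[0,0,0],"grip":0.4},{"slide":[0,0,0],"rot":[0,0,0],"grip":0.4},{"slide":[0,0,0],"rot":[0,0,0],"grip":0.4},{"slide":[0,0,0],"rot":[0,0,0],"grip":0.4}]'

```text
time: 47.25
ee_pos: [0.4495, -0.2823, 0.2077]
eef_rot: [0.769, 0.639, 0.001, 0.001]
ft_force: [1.4, -0.5, -0.2]
width: 0.0348
grip_force: 0.0
```

```bash
python3 - <<'E'
from h import *
st();w=snap('wrist','w8.png');s=snap('side','s8.png');t=snap('top','t8.png')
R=np.array([[.9839,.1788],[-.1788,.9839]])
C=lambda x,y,z:[*(np.array([.450,-.283])+R@np.array([x,y])/1000),z]
P=[C(x,y,.114) for x,y in [(7,70),(-7,70),(-7,-70),(7,-70)]]+[C(x,y,.03) for x,y in [(62,70),(-62,70),(-62,-70),(62,-70)]]
ims=[]
for f,p,(r0,c0),k in [('w8',w,(0,100),1),('s8',s,(160,190),2.6)]:
    a=cv2.imread(f'pics/{f}.png');a=a[r0:r0+(300 if k==1 else 100),c0:c0+(400 if k==1 else 150)]
    a=cv2.resize(a,None,fx=k,fy=k,interpolation=2)
    q=((proj(p,P)-[c0,r0]+.5)*k-.5).astype(np.int32)
    for i in (0,4): cv2.polylines(a,[q[i:i+4]],True,(255,0,255),1)
    ims.append(a)
c=np.zeros((300,800,3),np.uint8);c[:260,:390]=ims[1];c[:,400:]=ims[0];cv2.imwrite('pics/c8.png',c)
E
```

```text
t 47.25 p [ 0.4495 -0.2823  0.2077] psi -100.6 z [ 0.002 -0.    -1.   ] q [-0.41  0.18  1.    1.77 -0.16  1.27  0.44] F [ 1.4 -0.5 -0.2] w 0.0348 g 0.0
```

View pics/c8.png

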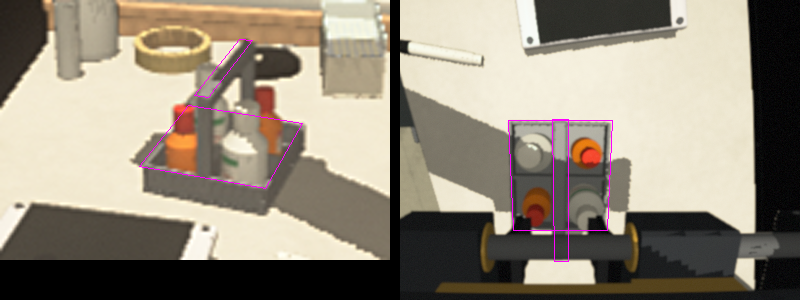

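Call:
arm_command --steps '[{"slide":[0,-0.0005,-0.03],"rot":[0,0,0],"grip":0.4},{"slide":[0,0,-0.03],"rot":[0,0,0],"grip":0.4},{"slide":[0,0,-0.03],"rot":[0,0,0],"grip":0.4},{"slide":[0,0,-0.018],"rot":[0,0,0],"grip":0.4},{"slide":[0,0,-0.01],"rot":[0,0,0],"grip":0.4},{"slide":[0,0,0],"rot":[0,0,0],"grip":0.3},{"slide":[0,0,0],"rot":[0,0,0],"grip":0.25},{"slide":[0,0,0],"rot":[0,0,0],"grip":0.2}]' --newtons 45

```text
time: 48.4
ee_pos: [0.4499, -0.283, 0.0903]
eef_rot: [0.769, 0.639, 0.001, 0.001]
ft_force: [-0.5, -0.3, -0.3]
width: 0.0198
grip_force: 0.0
```

Call:
arm_command --steps '[{"slide":[0,0,0],"rot":[0,0,0],"grip":0.17},{"slide":[0,0,0],"rot":[0,0,0],"grip":0.05},{"slide":[0,0,0],"rot":[0,0,0],"grip":0.05},{"slide":[0,0,0],"rot":[0,0,0],"grip":0.05},{"slide":[0,0,0],"rot":[0,0,0],"grip":0.05},{"slide":[0,0,0.003],"rot":[0,0,0],"grip":0.05},{"slide":[0,0,0.004],"rot":[0,0,0],"grip":0.05},{"slide":[0,0,0.006],"rot":[0,0,0],"grip":0.05}]'

```text
time: 49.4
ee_pos: [0.4492, -0.2827, 0.1026]
eef_rot: [0.769, 0.639, 0.0, 0.0]
ft_force: [0.7, 0.0, -6.4]
width: 0.0135
grip_force: 45.0
```

```bash
python3 - <<'E'
from h import *
s=st();print(np.round(s['torque'],2))
E
```

```text
t 49.4 p [ 0.4492 -0.2827  0.1026] psi -100.6 z [ 0.001 -0.    -1.   ] q [-0.32  0.32  0.94  1.89 -0.3   1.07  0.55] F [ 0.7  0.  -6.4] w 0.0135 g 45.0
[-0.16  0.06  0.03]
```

Call:
arm_command --steps '[{"slide":[0,0,0.006],"rot":[0,0,0],"grip":0.05},{"slide":[0,0,0.009],"rot":[0,0,0],"grip":0.05},{"slide":[0,0,0.012],"rot":[0,0,0],"grip":0.05},{"slide":[0,0,0.012],"rot":[0,0,0],"grip":0.05},{"slide":[0,0,0.012],"rot":[0,0,0],"grip":0.05},{"slide":[0,0,0.009],"rot":[0,0,0],"grip":0.05},{"slide":[0.001,0.004,0.006],"rot":[0,0,0],"grip":0.05},{"slide":[0.002,0.007,0.003],"rot":[0,0,0],"grip":0.05}]'

```text
time: 50.4
ee_pos: [0.4525, -0.2715, 0.1719]
eef_rot: [0.769, 0.639, 0.001, 0.001]
ft_force: [-0.4, 0.2, -7.1]
width: 0.0138
grip_force: 45.0
```

Call:
arm_command --steps '[{"slide":[0.003,0.01,0],"rot":[0,0,0.5],"grip":0.05},{"slide":[0.005,0.014,0],"rot":[0,0,0.5],"grip":0.05},{"slide":[0.006,0.017,0],"rot":[0,0,0.5],"grip":0.05},{"slide":[0.006,0.018,0],"rot":[0,0,0.5],"grip":0.05},{"slide":[0.006,0.018,0],"rot":[0,0,0.5],"grip":0.05},{"slide":[0.006,0.018,0],"rot":[0,0,0.5],"grip":0.05},{"slide":[0.006,0.018,0],"rot":[0,0,0.5],"grip":0.05},{"slide":[0.006,0.018,0],"rot":[0,0,0.5],"grip":0.05}]'

```text
time: 51.4
ee_pos: [0.4968, -0.1396, 0.1716]
eef_rot: [0.746, 0.666, 0.001, 0.001]
ft_force: [-0.2, 0.4, -7.4]
width: 0.0137
grip_force: 45.0
```

Call:
arm_command --steps '[{"slide":[0.006,0.018,0],"rot":[0,0,0.5],"grip":0.05},{"slide":[0.006,0.018,0],"rot":[0,0,0.5],"grip":0.05},{"slide":[0.006,0.018,0],"rot":[0,0,0.5],"grip":0.05},{"slide":[0.006,0.017,0],"rot":[0,0,0.5],"grip":0.05},{"slide":[0.005,0.014,0],"rot":[0,0,0.5],"grip":0.05},{"slide":[0.004,0.011,0],"rot":[0,0,0.5],"grip":0.05},{"slide":[0.003,0.009,0],"rot":[0,0,0.5],"grip":0.05},{"slide":[0.002,0.006,0],"rot":[0,0,0],"grip":0.05}]'

```text
time: 52.4
ee_pos: [0.5346, -0.0295, 0.1716]
eef_rot: [0.726, 0.688, 0.0, 0.001]
ft_force: [-0.7, 0.6, -7.2]
width: 0.0135
grip_force: 45.0
```

```bash
python3 - <<'E'
from h import *
st();w=snap('wrist','w9.png');s=snap('side','s9.png')
a=cv2.resize(cv2.imread('pics/s9.png')[160:330,140:290],None,fx=2.6,fy=2.6,interpolation=2);b=cv2.imread('pics/w9.png')[:300,100:500]
c=np.zeros((442,800,3),np.uint8);c[:442,:390]=a;c[:300,400:]=b;cv2.imwrite('pics/c9.png',c)
E
```

```text
t 52.4 p [ 0.5346 -0.0295  0.1716] psi -93.1 z [ 0.002 -0.    -1.   ] q [-0.75  0.21  0.82  1.8  -0.16  1.2   0.06] F [-0.7  0.6 -7.2] w 0.0135 g 45.0
```

View pics/c9.png

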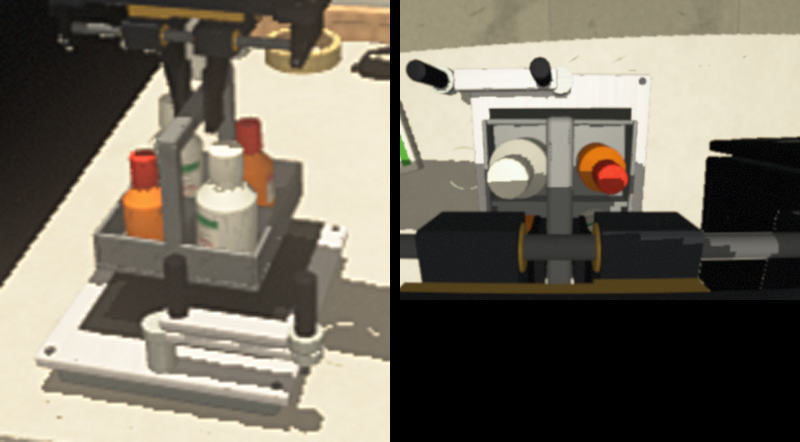

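Call:
arm_command --steps '[{"slide":[0.001,0.003,0],"rot":[0,0,0],"grip":0.05},{"slide":[0,0.003,-0.003],"rot":[0,0,0],"grip":0.05},{"slide":[0,0.001,-0.007],"rot":[0,0,0],"grip":0.05},{"slide":[0,0,-0.009],"rot":[0,0,0],"grip":0.05},{"slide":[0,0,-0.009],"rot":[0,0,0],"grip":0.05},{"slide":[0,0,-0.007],"rot":[0,0,0],"grip":0.05},{"slide":[0,0,-0.005],"rot":[0,0,0],"grip":0.05},{"slide":[0,0,-0.003],"rot":[0,0,0],"grip":0.05}]'

```text
time: 53.5
ee_pos: [0.5354, -0.0229, 0.1283]
eef_rot: [0.726, 0.688, 0.0, 0.001]
ft_force: [0.8, 0.7, -6.7]
width: 0.0135
grip_force: 45.0
```

Call:
arm_command --steps '[{"slide":[0,0,-0.001],"rot":[0,0,0],"grip":0.05},{"slide":[0,0,0],"rot":[0,0,0],"grip":0.05},{"slide":[0,0,-0.001],"rot":[0,0,0],"grip":0.05},{"slide":[0,0,0],"rot":[0,0,0],"grip":0.05},{"slide":[0,0,0],"rot":[0,0,0],"grip":0.05},{"slide":[0,0,0],"rot":[0,0,0],"grip":0.05},{"slide":[0,0,0],"rot":[0,0,0],"grip":0.05},{"slide":[0,0,0],"rot":[0,0,0],"grip":0.05}]'

```text
time: 54.5
ee_pos: [0.5354, -0.0228, 0.1266]
eef_rot: [0.726, 0.688, 0.001, 0.001]
ft_force: [0.5, 0.7, -6.9]
width: 0.0137
grip_force: 45.0
```

```bash
python3 - <<'E'
from h import *
s=st();print(np.round(s['torque'],2))
E
```

```text
t 54.5 p [ 0.5354 -0.0228  0.1266] psi -93.1 z [ 0.002 -0.    -1.   ] q [-0.74  0.26  0.8   1.85 -0.21  1.11  0.09] F [ 0.5  0.7 -6.9] w 0.0137 g 45.0
[-0.11  0.03  0.01]
```

Call:
arm_command --steps '[{"slide":[0,0,-0.0005],"rot":[0,0,0],"grip":0.05},{"slide":[0,0,0],"rot":[0,0,0],"grip":0.05},{"slide":[0,0,-0.0005],"rot":[0,0,0],"grip":0.05},{"slide":[0,0,0],"rot":[0,0,0],"grip":0.05},{"slide":[0,0,-0.0005],"rot":[0,0,0],"grip":0.05},{"slide":[0,0,0],"rot":[0,0,0],"grip":0.05},{"slide":[0,0,0],"rot":[0,0,0],"grip":0.05},{"slide":[0,0,0],"rot":[0,0,0],"grip":0.05}]'

```text
time: 55.5
ee_pos: [0.5356, -0.0229, 0.1258]
eef_rot: [0.726, 0.688, 0.001, 0.001]
ft_force: [-4.6, 1.3, 5.7]
width: 0.0134
grip_force: 45.0
```

```bash
python3 - <<'E'
from h import *
s=st();print(np.round(s['torque'],2))
w=snap('wrist','w10.png')
E
```

```text
t 55.5 p [ 0.5356 -0.0229  0.1258] psi -93.1 z [ 0.002  0.    -1.   ] q [-0.73  0.26  0.8   1.85 -0.21  1.11  0.09] F [-4.6  1.3  5.7] w 0.0134 g 45.0
[-0.02  1.1   0.06]
```

Call:
arm_command --steps '[{"slide":[0,0,0.0005],"rot":[0,0,0],"grip":0.12},{"slide":[0,0,0],"rot":[0,0,0],"grip":0.2},{"slide":[0,0,0],"rot":[0,0,0],"grip":0.3},{"slide":[0,0,0],"rot":[0,0,0],"grip":0.38},{"slide":[0,0,0.01],"rot":[0,0,0],"grip":0.38},{"slide":[0,0,0.02],"rot":[0,0,0],"grip":0.38},{"slide":[0,0,0.04],"rot":[0,0,0],"grip":0.38},{"slide":[0,0,0.05],"rot":[0,0,0],"grip":0.38}]'

```text
time: 56.55
ee_pos: [0.535, -0.023, 0.2471]
eef_rot: [0.726, 0.688, 0.0, 0.0]
ft_force: [1.6, 0.7, 0.3]
width: 0.0328
grip_force: 0.0
```

Call:
arm_command --steps '[{"slide":[-0.01,0.03,0.01],"rot":[0,0,0],"grip":0.38},{"slide":[-0.01,0.04,0.01],"rot":[0,0,0],"grip":0.38},{"slide":[-0.01,0.05,0],"rot":[0,0,0],"grip":0.38},{"slide":[-0.01,0.05,0],"rot":[0,0,0],"grip":0.38},{"slide":[-0.01,0.05,0],"rot":[0,0,0],"grip":0.38},{"slide":[-0.01,0.05,0],"rot":[0,0,0],"grip":0.38},{"slide":[-0.01,0.03,0],"rot":[0,0,0],"grip":0.38},{"slide":[0,0,0],"rot":[0,0,0],"grip":0.38}]'

```text
time: 57.55
ee_pos: [0.4643, 0.2798, 0.2659]
eef_rot: [0.724, 0.689, 0.001, 0.001]
ft_force: [0.7, -0.8, -0.3]
width: 0.0334
grip_force: 0.0
```

```bash
python3 - <<'E'
from h import *
st();s=snap('side','s11.png');t=snap('top','t11.png')
a=cv2.resize(cv2.imread('pics/s11.png')[150:340,130:330],None,fx=2,fy=2,interpolation=2);b=cv2.resize(cv2.imread('pics/t11.png')[145:235,135:235],None,fx=4,fy=4,interpolation=2)
c=np.zeros((380,800,3),np.uint8);c[:,:400]=a;c[:360,400:]=b;cv2.imwrite('pics/c11.png',c)
E
```

```text
t 57.55 p [0.4643 0.2798 0.2659] psi -92.8 z [ 0.002 -0.    -1.   ] q [-1.15  0.13  0.58  1.64 -0.07  1.39 -0.61] F [ 0.7 -0.8 -0.3] w 0.0334 g 0.0
```

View pics/c11.png

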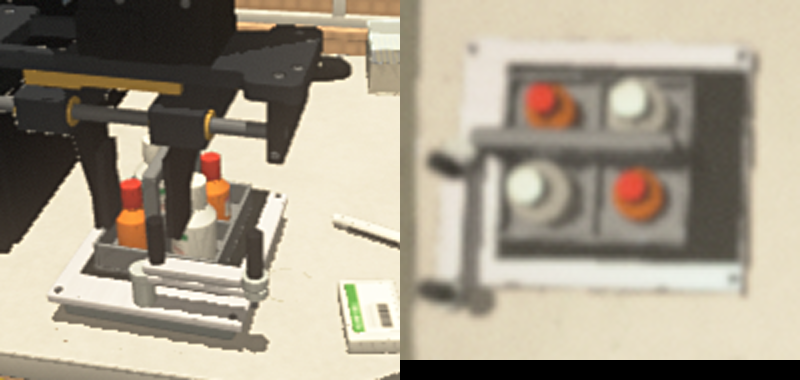

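```bash
python3 - <<'E'
from h import *
t=snap('top')
T0=lambda u,v,z:at(t,(u+.5)/3-.5+130,(v+.5)/3-.5+140,z)[:2]
m=np.array([T0(u,v,.036) for u,v in [(96,63),(277,68),(88,208),(270,214)]]);print('mat0',m.round(4).tolist(),m.mean(0))
T=lambda u,v,z:at(t,(u-400+.5)/4-.5+135,(v+.5)/4-.5+145,z)[:2]
print('caps',[T(*q).round(4).tolist() for q in [(543,98,.115),(627,97,.13),(527,186,.13),(630,187,.115)]])
print('handle',T(472,140,.15),T(690,148,.15))
r=np.array([T(u,v,.066) for u,v in [(512,76),(694,77),(686,245),(502,240)]]);print('rim',r.round(4).tolist(),r.mean(0))
# mat segmentation in side0 and initial top
a=cv2.imread('pics/top0.png');h=cv2.cvtColor(a,cv2.COLOR_BGR2GRAY)
print(h[195,155:230].tolist());print(h[155:215,185].tolist())
# side mat corners from s0c
s=snap('side');S=lambda u,v:at(s,(u+.5)/3-.5+130,(v+.5)/3-.5+150,.036)[:2]
q=np.array([S(*x) for x in [(221,267),(405,289),(344,441),(122,409)]]);print('side mat',q.round(4).tolist(),q.mean(0))
E
```

```text
mat0 [[0.6143, 0.048], [0.604, -0.1357], [0.467, 0.0547], [0.4564, -0.1268]] [ 0.53542376 -0.03994315]
caps [[0.5714, 0.0037], [0.5674, -0.0584], [0.5067, 0.0111], [0.5062, -0.0579]]
handle [0.53647403 0.04434484] [ 0.52693343 -0.10461774]
rim [[0.5985, 0.0377], [0.594, -0.0973], [0.4696, -0.0904], [0.4767, 0.044]] [ 0.53471136 -0.0265012 ]
[235, 234, 232, 221, 173, 114, 82, 73, 73, 74, 73, 74, 74, 74, 74, 73, 74, 74, 75, 73, 74, 74, 74, 75, 74, 76, 76, 73, 74, 75, 74, 75, 80, 93, 109, 128, 150, 176, 202, 218, 227, 233, 234, 235, 235, 235, 234, 233, 230, 222, 210, 190, 161, 127, 99, 82, 76, 77, 75, 76, 75, 75, 77, 77, 82, 99, 123, 164, 209, 222, 224, 222, 223, 224, 226]
[221, 228, 231, 229, 224, 201, 155, 104, 78, 73, 72, 71, 73, 72, 73, 73, 73, 70, 73, 71, 72, 74, 74, 70, 74, 76, 71, 77, 94, 117, 126, 110, 89, 82, 94, 126, 145, 131, 104, 78, 74, 75, 75, 77, 74, 75, 74, 76, 77, 76, 78, 78, 78, 87, 117, 170, 217, 234, 237, 236]
side mat [[0.5985, -0.1297], [0.454, -0.1226], [0.4641, 0.0555], [0.6114, 0.0496]] [ 0.5319963  -0.03678396]
```

Call:
arm_command --steps '[{"slide":[0.01,-0.04,0],"rot":[0,0,0],"grip":0.38},{"slide":[0.01,-0.05,0],"rot":[0,0,0],"grip":0.38},{"slide":[0.01,-0.05,0],"rot":[0,0,0],"grip":0.38},{"slide":[0.01,-0.05,0],"rot":[0,0,0],"grip":0.38},{"slide":[0.01,-0.05,0],"rot":[0,0,0],"grip":0.38},{"slide":[0.01,-0.043,-0.01],"rot":[0,0,0],"grip":0.38},{"slide":[0.01,-0.02,-0.01],"rot":[0,0,0],"grip":0.38},{"slide":[0,0,0],"rot":[0,0,0],"grip":0.38}]'

```text
time: 58.75
ee_pos: [0.5351, -0.0289, 0.2453]
eef_rot: [0.728, 0.686, -0.0, 0.001]
ft_force: [-0.4, 0.6, 1.1]
width: 0.0326
grip_force: 0.0
```

```bash
python3 - <<'E'
from h import *
st();w=snap('wrist','w12.png')
cv2.imwrite('pics/w12c.png',cv2.resize(cv2.imread('pics/w12.png')[:300,80:460],None,fx=2,fy=2,interpolation=2))
E
```

```text
t 58.75 p [ 0.5351 -0.0289  0.2453] psi -93.4 z [ 0.001 -0.001 -1.   ] q [-0.8   0.14  0.85  1.7  -0.11  1.35  0.01] F [-0.4  0.6  1.1] w 0.0326 g 0.0
```

View pics/w12c.png

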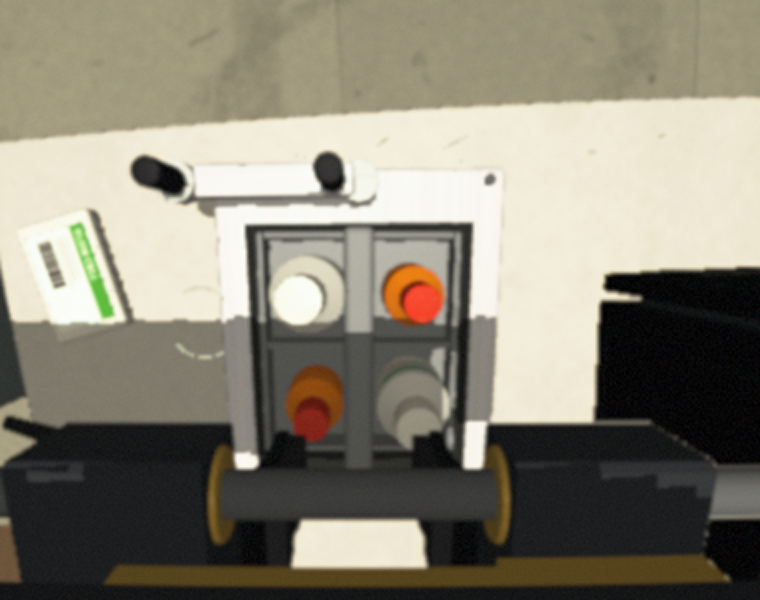

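```bash
python3 - <<'E'
from h import *
w=snap('wrist');W=lambda u,v,z:at(w,(u+.5)/2-.5+80,(v+.5)/2-.5,z).round(4)
print('mat L',W(250,225,.036),W(472,225,.036),'matx',W(246,300,.036),W(470,300,.036))
print('rim L',W(256,232,.066),W(463,232,.066),'rimx',W(258,300,.066),W(460,300,.066))
print('divider',W(300,338,.066),W(420,338,.066),'platform L',W(420,169,.033),'screw',W(490,179,.033))
print('handle L end',W(358,226,.15))
E
```

```text
mat L [0.468  0.0573 0.036 ] [0.6122 0.0491 0.036 ] matx [0.4605 0.0091 0.036 ] [6.103e-01 6.000e-04 3.600e-02]
rim L [0.4769 0.0516 0.066 ] [0.6007 0.0445 0.066 ] rimx [0.4742 0.0111 0.066 ] [0.5982 0.004  0.066 ]
divider [ 0.4981 -0.014   0.066 ] [ 0.5729 -0.0183  0.066 ] platform L [0.5799 0.0859 0.033 ] screw [0.6249 0.0775 0.033 ]
handle L end [0.538  0.0483 0.15  ]
```

Call:
arm_command --steps '[{"slide":[0,0.003,-0.03],"rot":[0,0,0],"grip":0.38},{"slide":[0,0,-0.03],"rot":[0,0,0],"grip":0.38},{"slide":[0,0,-0.03],"rot":[0,0,0],"grip":0.38},{"slide":[0,0,-0.02],"rot":[0,0,0],"grip":0.38},{"slide":[0,0,-0.0095],"rot":[0,0,0],"grip":0.38},{"slide":[0,0,0],"rot":[0,0,0],"grip":0.3},{"slide":[0,0,0],"rot":[0,0,0],"grip":0.2},{"slide":[0,0,0],"rot":[0,0,0],"grip":0.17}]'

```text
time: 59.85
ee_pos: [0.5359, -0.0227, 0.1269]
eef_rot: [0.726, 0.688, 0.001, 0.001]
ft_force: [-0.2, -0.9, -0.3]
width: 0.0176
grip_force: 0.0
```

Call:
arm_command --steps '[{"slide":[0,0,0],"rot":[0,0,0],"grip":0.05},{"slide":[0,0,0],"rot":[0,0,0],"grip":0.05},{"slide":[0,0,0],"rot":[0,0,0],"grip":0.05},{"slide":[0,0,0],"rot":[0,0,0],"grip":0.05},{"slide":[0,0,0.002],"rot":[0,0,0],"grip":0.05},{"slide":[0,0,0.004],"rot":[0,0,0],"grip":0.05},{"slide":[0,0,0.004],"rot":[0,0,0],"grip":0.05},{"slide":[0,0,0],"rot":[0,0,0],"grip":0.05}]'

```text
time: 60.85
ee_pos: [0.5356, -0.0228, 0.1364]
eef_rot: [0.726, 0.688, 0.001, 0.001]
ft_force: [0.8, -0.8, -7.0]
width: 0.0134
grip_force: 45.0
```

```bash
python3 - <<'E'
from h import *
st()
E
```

```text
t 60.85 p [ 0.5356 -0.0228  0.1364] psi -93.1 z [ 0.002 -0.    -1.   ] q [-0.76  0.25  0.82  1.84 -0.2   1.13  0.08] F [ 0.8 -0.8 -7. ] w 0.0134 g 45.0
```

Lifted about 10 mm; shift right and lower.

Call:
arm_command --steps '[{"slide":[0,-0.002,0],"rot":[0,0,0],"grip":0.05},{"slide":[-0.001,-0.004,0],"rot":[0,0,0],"grip":0.05},{"slide":[0,-0.004,0],"rot":[0,0,0],"grip":0.05},{"slide":[-0.001,-0.0035,0],"rot":[0,0,0],"grip":0.05},{"slide":[0,-0.002,-0.002],"rot":[0,0,0],"grip":0.05},{"slide":[0,0,-0.004],"rot":[0,0,0],"grip":0.05},{"slide":[0,0,-0.002],"rot":[0,0,0],"grip":0.05},{"slide":[0,0,-0.001],"rot":[0,0,0],"grip":0.05}]'

```text
time: 61.85
ee_pos: [0.5334, -0.0382, 0.1269]
eef_rot: [0.726, 0.688, 0.0, 0.001]
ft_force: [-0.5, 0.1, -6.0]
width: 0.0133
grip_force: 45.0
```

Call:
arm_command --steps '[{"slide":[0,0,-0.0005],"rot":[0,0,0],"grip":0.05},{"slide":[0,0,0],"rot":[0,0,0],"grip":0.05},{"slide":[0,0,-0.0005],"rot":[0,0,0],"grip":0.05},{"slide":[0,0,0],"rot":[0,0,0],"grip":0.05},{"slide":[0,0,0],"rot":[0,0,0],"grip":0.05},{"slide":[0,0,0],"rot":[0,0,0],"grip":0.05},{"slide":[0,0,0],"rot":[0,0,0],"grip":0.05},{"slide":[0,0,0],"rot":[0,0,0],"grip":0.05}]'

```text
time: 62.85
ee_pos: [0.5335, -0.0383, 0.1266]
eef_rot: [0.726, 0.688, 0.001, 0.001]
ft_force: [-5.1, 0.3, 5.1]
width: 0.0133
grip_force: 45.0
```

```bash
python3 - <<'E'
from h import *
st()
E
```

```text
t 62.85 p [ 0.5335 -0.0383  0.1266] psi -93.1 z [ 0.002  0.    -1.   ] q [-0.73  0.27  0.83  1.86 -0.22  1.11  0.12] F [-5.1  0.3  5.1] w 0.0133 g 45.0
```

Down. Release, retreat and verify.

Call:
arm_command --steps '[{"slide":[0,0,0.0005],"rot":[0,0,0],"grip":0.12},{"slide":[0,0,0],"rot":[0,0,0],"grip":0.2},{"slide":[0,0,0],"rot":[0,0,0],"grip":0.3},{"slide":[0,0,0],"rot":[0,0,0],"grip":0.38},{"slide":[0,0,0.01],"rot":[0,0,0],"grip":0.38},{"slide":[0,0,0.02],"rot":[0,0,0],"grip":0.38},{"slide":[0,0,0.04],"rot":[0,0,0],"grip":0.38},{"slide":[0,0,0.05],"rot":[0,0,0],"grip":0.38}]'

```text
time: 63.85
ee_pos: [0.533, -0.0385, 0.2481]
eef_rot: [0.726, 0.688, 0.0, 0.001]
ft_force: [0.6, 0.3, -0.0]
width: 0.0332
grip_force: 0.0
```

Call:
arm_command --steps '[{"slide":[-0.01,0.03,0.01],"rot":[0,0,0],"grip":0.38},{"slide":[-0.01,0.04,0.01],"rot":[0,0,0],"grip":0.38},{"slide":[-0.01,0.05,0.02],"rot":[0,0,0],"grip":0.38},{"slide":[-0.01,0.05,0.02],"rot":[0,0,0],"grip":0.38},{"slide":[-0.01,0.055,0],"rot":[0,0,0],"grip":0.38},{"slide":[-0.01,0.055,0],"rot":[0,0,0],"grip":0.38},{"slide":[-0.01,0.055,0],"rot":[0,0,0],"grip":0.38},{"slide":[0,0,0],"rot":[0,0,0],"grip":0.38}]'

```text
time: 64.85
ee_pos: [0.4614, 0.3014, 0.3064]
eef_rot: [0.723, 0.691, 0.0, 0.001]
ft_force: [-0.4, -1.2, 0.1]
width: 0.033
grip_force: 0.0
```

```bash
python3 - <<'E'
from h import *
st();s=snap('side','s13.png');t=snap('top','t13.png')
a=cv2.resize(cv2.imread('pics/s13.png')[150:340,130:330],None,fx=2,fy=2,interpolation=2);b=cv2.resize(cv2.imread('pics/t13.png')[145:235,135:235],None,fx=4,fy=4,interpolation=2)
c=np.zeros((380,800,3),np.uint8);c[:,:400]=a;c[:360,400:]=b;cv2.imwrite('pics/c13.png',c)
E
```

```text
t 64.85 p [0.4614 0.3014 0.3064] psi -92.7 z [ 0.001 -0.    -1.   ] q [-1.18  0.14  0.58  1.55 -0.07  1.48 -0.64] F [-0.4 -1.2  0.1] w 0.033 g 0.0
```

View pics/c13.png

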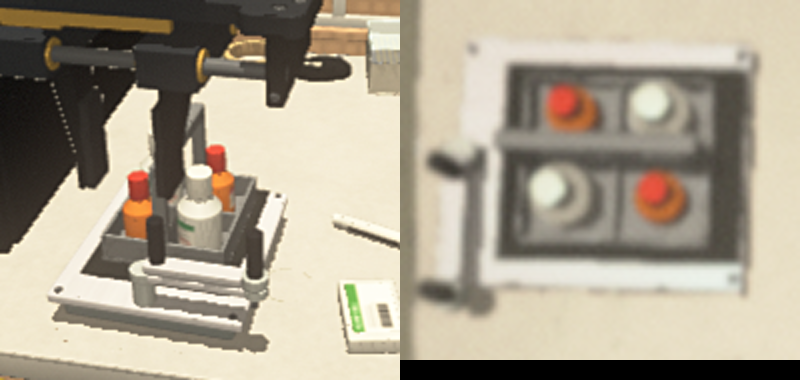

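```bash
python3 -c "
from bench import order
print(order.close_job())"
```

```text
the job is handed in; nothing more can be done
None
```

The job is handed in, and the final camera check matches what was asked: the clamp bar is folded and parked along the left edge, and all four bottles stand in the carrier. The carrier sits squared up within about 3 mm of the mat's centre; I set it down twice, because the mat centre is about 15 mm right of the shaker's centre, where I first put it.

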